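# Load an anchor plate into the drill jig and shut the leaf

### The arm

A 6-joint arm with a two-finger parallel gripper is mounted at the origin on a cart in front of the work surface, level with it; the furniture and walls round the work are solid. World frame = base frame: x ahead of the robot, y to its left, z up, the work surface at z = 0. Lengths are in m, angles in degrees, forces in N, time in s.
With the tool pointing down it reaches from about 0.35 to 0.875 m from the base axis. Payload 4.2 kg.
Tool frame: the origin (TCP) lies midway between the tips of the shut fingers; the grasp point (between the pads) lies 19 mm behind it (r.pinch_z is the distance from the TCP to the grasp point, in m); z points along the fingers, y is the line along which they close (so a half turn about z gives the same grasp; the last joint's range is limited). The gripper opens to 87 mm and grips with 3 to 60 N. Pads are 19 mm wide; open, the fingers measure 117 mm over their backs; the gripper's body (75 mm by 190 mm) begins 51 mm behind the grasp point.
Start: joints at [-58.694, 22.042, 0.453, 0, -68.411, -14.817], TCP at [0.177, -0.599, 0.223] pointing down, gripper open.
Joint ranges: [-179.83, 179.83], [-69.29, 118.12], [-61.27, 80.66], [-181.25, 117.63], [-171.15, -9.14], [-177.46, 177.46]. Speed limits (degrees/s): [159.86, 159.86, 180, 180, 180, 180].

### API

Orientations are given as a 3x3 rotation matrix whose columns are the frame's x, y, z axes.
In Python, from station import r, imaging, models gives the robot as it stands. The module is installed in compiled form; this text tells all that it offers.
- The arm moves only by the tool apply_moves, never from a script. Its argument "moves" is a list of rows, each a list of 2 entries, a list of its own where there are three numbers: the shift along the tool's x, y, z in m, then the turn about the tool's z in degrees. A call has 1 to 5 rows; each row shifts and turns the commanded pose from where the row before left it, along the tool's axes as they then stand; what a row does not reach is not made up. A row lasts 1/12 s, in which the tool goes at most 41.7 mm and 7.16 degrees, less where a joint would pass 70% of its speed; a pose out of reach is approached as far as the arm can. A call is refused whole if a number of a shift passes 0.0417 or a number of a turn 7.16, either way. A call with a gripper value outside its range is refused whole. "hand" is the finger opening in m, from 0 to 0.087, set as the call begins (left out, the last holds). The fingers move at their own pace and stop on an object; the grip force is fixed at half the most. Time passes only in rows, so rows that do not move let the fingers close. It gives the time, the measured TCP pose, the force, the opening and the grip force at its end, in the units of the state.
- r.sense(): the state, without advancing time (a new reading comes with each control period).
- imaging.capture(name): name is "scene" or "top"; returns a dict with "frame" (400x640x3 uint8, blue, green, red), "intrinsics" (3x3 intrinsics, pixels), "eye" and "orientation" of the camera in the world. Camera axes: x right, y down, z forward; pixel columns grow to the right and rows downward; lengths in m; the calibration is good to about 2 mm. A picture is of the moment at which its call begins. There is no depth.
- r.finish_job(): hands the job in; it is judged then, once.
Trained networks look in a picture, given as the dict that the camera call returned (one of the last four; its "shot" number tells which), for a name from the list of things; names that differ only in an ending like _2 or _b are one class to them, and where a whole thing is asked for, a point or a joint stands for the part that bears it (a point fixed in the world has none). Each returns a list of dicts, best first, with "confidence" (0 to 1); they miss things now and then, are a little off and sometimes report something else, mostly with a low value. They report only what shows in the picture. A call takes as long as a camera call. They do not tell look-alikes from the thing itself.
- models.cut_out(picture, target): "region" (400x640 bool, what is visible of it) and "extent" ([left, top, width, height] as shares, 0 to 1, of the picture: columns of its width, rows of its height, round what is visible of it).
- models.place_of(picture, target): "at" ([column, row] as shares, 0 to 1, of the picture: columns of its width, rows of its height: a listed point, or the origin of a listed thing).
The state is a dict: "time_s": time; "joints": joint angles; "joint_velocities": joint speeds; "effort": joint torques, N m; "tcp_pos": TCP position; "ee_rot": TCP orientation; "wrist_force": force on the tool from outside, world axes, zero at the start; "moment": the same for the moment, N m; "gripper_width": opening from 0.0 (shut) to 1.0 (fully open); "gripper_force": force on a finger pad.
Only numpy, scipy, OpenCV 4.12 (cv2) and the standard library are available. Lean on these libraries where they do the work, as an engineer would, in place of code of your own. Each camera call takes 0.05 s, during which the arm holds its last target. There are 200 camera calls.

### The job

Load the steel anchor plate into the drill jig: slide it along the loading table and in under the keeper strips until its hole comes over the locating pin, and let it drop so that it lies flat on the seat. Then lift the knee of the folding stay past centre to unlock it, and lower the leaf gently until it is fully shut over the plate. Leave the parts case, the marker and the bolt where they are.

Things in the scene. Friction and masses are not known exactly. Their poses are not given: they have to be found in the camera images.
- drill_jig: Grey leaf-type drill jig, 355 long by 124 wide, bolted to the bench. Its x axis points from the loading end (robot's side) to the leaf's hinge, y left, z up; origin on the bench. The loading table, bright, level, top 28 above the bench, runs from x = -255 to -88. Beyond it lies the seat, 6 lower (22 above the bench). Nothing stops the plate at the far end of the seat.
- table_edge (a point): Middle of the table's far edge; axes as the jig's. From here on (jig x = -88 to 33) dark guides flank the seat, inner faces at y = +-37; steel keeper strips on them reach in to y = +-31, underside 39 and top 42.5 above the bench: the plate goes in only by sliding. Flared lead-ins on the table begin 22 before this edge.
- pin (a point): Foot of the fixed locating pin, at seat height on the jig's centre line, jig x = -33; axes as the jig's. The pin is 10 in diameter and 5.5 high with a domed top, 0.5 below the table's level.
- anchor_plate: Loose red-brown primed steel plate 110 x 70 x 6, 0.3 kg, lying askew on the table. Origin under the centre of its 13 mm through hole, x towards its leading end, z up; it runs from x = -52 (tail) to 58, y = +-35. Seated, its axes agree with the jig's, its origin is at the pin and its tail just clears the table's edge. Before that it rides level on the table and the pin.
- plate_lug (a point): Where to grip the plate: its upright eye lug, 10 thick (plate y), 34 long (x), standing 45 above the plate's top, rounded. This point is 28 behind the hole, 34 above the plate's underside. The open leaf's end overhangs the lug's final place (180 above the bench, over jig x = -71), so a tool there must lean back 25 to 40 degrees towards the loading end.
- leaf (a joint): Angle (rad) of the aluminium leaf with four brass drill bushings: 0 = held open at 42 degrees by the stay, grows as it shuts, 0.733 = shut. Stiff hinge: once unlocked the leaf stays where it is left; a few N near its end lower it. Shut, its top is 51.5 above the bench and its bushings end 1.5 above a seated plate; a plate that sits high blocks it.
- leaf_tine (a point): Point on the top face of the leaf's left prong, 148 from the hinge line, 40 left of centre; axes: x along the leaf to the hinge, z square to its top face. The leaf is 8 thick, 116 wide, and ends 197 from the hinge line in two finger grips (30 wide); a notch 30 wide, 92 deep between the prongs passes the lug. Push from 20 beyond this point to 40 nearer the hinge.
- leaf_hinge (a point): Centre of the leaf's hinge line, jig x = 75, 47.5 above the bench; the line runs along the jig's y.
- stay_knee (a joint): Fold angle (rad) of the two-arm stay on the jig's right side: 0 = locked, knee 5 mm past centre on its stop; 0.13 = straight; above = unlocked. The knee unlocks when lifted up and towards the loading end, 45 degrees up, turning about stay_foot; 0.4 is safely unlocked. It folds on the same way as the leaf is pushed down, and ends about 95 above the bench.
- stay_foot (a point): Pivot of the stay's lower arm on the jig's right side, 13 above the bench; axes as the lower arm's. Both arms are 78 long; the upper one ends on the leaf's edge, 125 from the leaf's hinge line.
- stay_knob (a point): Middle of the red round knob on the stay's knee, 12 in diameter, 30 long, its axis along the jig's y, sticking out to the right, with clear bench below. Locked, it is 69 above the bench at jig x = -65, y = -88, beside the leaf, which overhangs here too. Turning the lower arm 0.24 rad about stay_foot unlocks it well.
- parts_case: Clear hinged case of brad nails, 94 x 56 x 27, lying left of the jig; not to be disturbed. Origin under its middle.
- blue_marker: Blue felt marker, 106 x 13, lying left of the jig; not to be disturbed. Origin under its middle.
- hex_bolt: Steel hex bolt with nut, 74 x 22 x 19, lying right of the jig; not to be disturbed. Origin under its middle.
There are look-alikes about, which are no part of the job. What is shaped like the anchor_plate but blue or turquoise is not meant.

How it is judged:
By the outcome, as a careful person would: the job done as asked, in the order asked, and still so for the second after the job is handed in, with the robot touching nothing.
It also fails if it takes over 58 s, if anything falls off the work surface, if the arm or the gripper's body presses on something with over 40 N, if the wrist force passes 120 N, or if a joint passes its speed limit or range.

## Working session

There is one attempt and no reset: what is moved stays moved. The work goes in short steps, Python scripts to look and compute and a tool call to move; the robot and the scene stay as the last step left them, time stands still between calls to the robot, and variables do not carry over. Pictures are saved under pics/ and viewed, at most 10 in all, crops included, and the job is handed in when it is done.

Besides the shell and the picture viewer there is one more tool, called after "Request:" as a command line: name --argument value ..., lists and objects as JSON in quotes. apply_moves: Moves the arm, as the interface text tells. Its arguments: {"type":"object","properties":{"moves":{"type":"array"},"hand":{"type":"number"}},"required":["moves"]}

```bash
mkdir -p pics; cat > h.py <<'E'
import numpy as np, cv2
from station import r, imaging, models
def px(p,at): return np.array([at[0]*640, at[1]*400])
def ray(p,uv):
    d=np.linalg.inv(p["intrinsics"])@np.array([uv[0],uv[1],1.]); d=np.array(p["orientation"])@d
    return np.array(p["eye"]),d/np.linalg.norm(d)
def atz(p,uv,z):
    e,d=ray(p,uv); return e+d*(z-e[2])/d[2]
def proj(p,P):
    c=np.array(p["orientation"]).T@(np.array(P)-np.array(p["eye"])); q=np.array(p["intrinsics"])@c; return q[:2]/q[2]
def tri(ps,uvs):
    A=np.zeros((3,3));b=np.zeros(3)
    for p,uv in zip(ps,uvs):
        e,d=ray(p,uv); M=np.eye(3)-np.outer(d,d); A+=M; b+=M@e
    X=np.linalg.solve(A,b); return X,[np.linalg.norm(proj(p,X)-uv) for p,uv in zip(ps,uvs)]
E
python3 - <<'E'
from h import *
np.set_printoptions(precision=4,suppress=True)
P={n:imaging.capture(n) for n in("scene","top")}
for n,p in P.items():
    cv2.imwrite(f"pics/{n}0.png",p["frame"]); print(n,p["eye"],np.array(p["orientation"]).tolist(),np.array(p["intrinsics"]).tolist())
for t in "drill_jig table_edge pin anchor_plate plate_lug leaf_tine leaf_hinge stay_foot stay_knob parts_case blue_marker hex_bolt".split():
    for n,p in P.items():
        print(t,n,[(np.round(px(p,d["at"]),1).tolist(),round(d["confidence"],2)) for d in models.place_of(p,t)[:3]])
E
```

```text
scene [0.1361 0.5479 0.9811] [[-0.8238471416628277, -0.4144007157444824, 0.3867142794938528], [-0.5666394615215404, 0.6189723941637917, -0.5438684546006713], [-0.013985986578272042, -0.6671920428584295, -0.7447544361236312]] [[383.40407960876496, 0.0, 321.84107089224085], [0.0, 383.40407960876496, 196.2890215930104], [0.0, 0.0, 1.0]]
top [ 0.3521 -0.0654  1.2186] [[-0.025570101164155454, -0.9827035818874592, 0.1834116683093317], [-0.9991746044324025, 0.030916491294591838, 0.02634920157012974], [-0.03156390000945321, -0.1825865293815206, -0.9826830005167506]] [[429.5242023914803, 0.0, 321.6042918863044], [0.0, 429.5242023914803, 206.34295512502734], [0.0, 0.0, 1.0]]
drill_jig scene [([279.1, 210.9], 0.77)]
drill_jig top [([320.4, 155.4], 0.97)]
table_edge scene [([298.6, 213.9], 0.72)]
table_edge top [([326.4, 187.0], 0.65)]
pin scene [([286.8, 210.4], 0.79), ([335.3, 225.3], 0.74)]
pin top [([322.4, 165.2], 0.83)]
anchor_plate scene [([416.0, 184.5], 0.98), ([331.3, 225.2], 0.72), ([361.7, 281.2], 0.72)]
anchor_plate top [([327.4, 218.6], 0.93), ([454.9, 269.6], 0.89), ([300.5, 277.0], 0.79)]
plate_lug scene [([334.7, 226.3], 0.9), ([354.2, 267.8], 0.85), ([415.9, 225.5], 0.6)]
plate_lug top [([381.5, 295.9], 0.8), ([463.8, 276.1], 0.75), ([301.8, 273.0], 0.66)]
leaf_tine scene [([272.9, 190.2], 0.94)]
leaf_tine top [([303.6, 157.1], 0.64)]
leaf_hinge scene []
leaf_hinge top [([318.6, 127.2], 0.86), ([356.3, 166.2], 0.28)]
stay_foot scene [([320.1, 208.6], 0.6)]
stay_foot top [([349.6, 194.3], 0.67)]
stay_knob scene [([310.6, 187.0], 0.45)]
stay_knob top [([354.2, 164.3], 0.69)]
parts_case scene [([264.0, 259.5], 0.76)]
parts_case top [([264.9, 187.6], 0.65)]
blue_marker scene [([312.0, 279.0], 0.57)]
blue_marker top [([274.1, 237.6], 0.46)]
hex_bolt scene [([362.2, 200.7], 0.41), ([310.8, 185.6], 0.19)]
hex_bolt top [([393.6, 221.2], 0.58)]
```

```bash
python3 - <<'E'
import cv2
a=cv2.imread("pics/top0.png")[90:320,230:500]; cv2.imwrite("pics/t1.png",cv2.resize(a,None,fx=2.6,fy=2.6,interpolation=cv2.INTER_CUBIC))
a=cv2.imread("pics/scene0.png")[130:330,210:470]; cv2.imwrite("pics/s1.png",cv2.resize(a,None,fx=3,fy=3,interpolation=cv2.INTER_CUBIC))
E
```

```text
(no output)
```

View pics/t1.png

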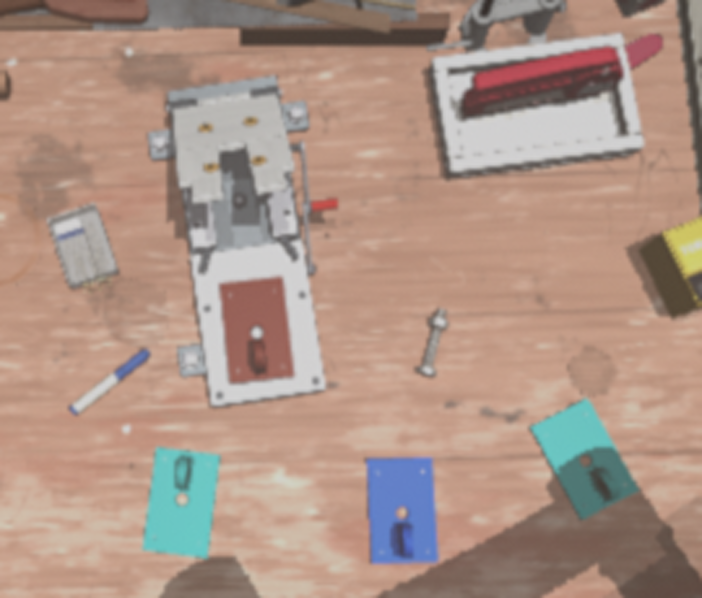

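View pics/s1.png

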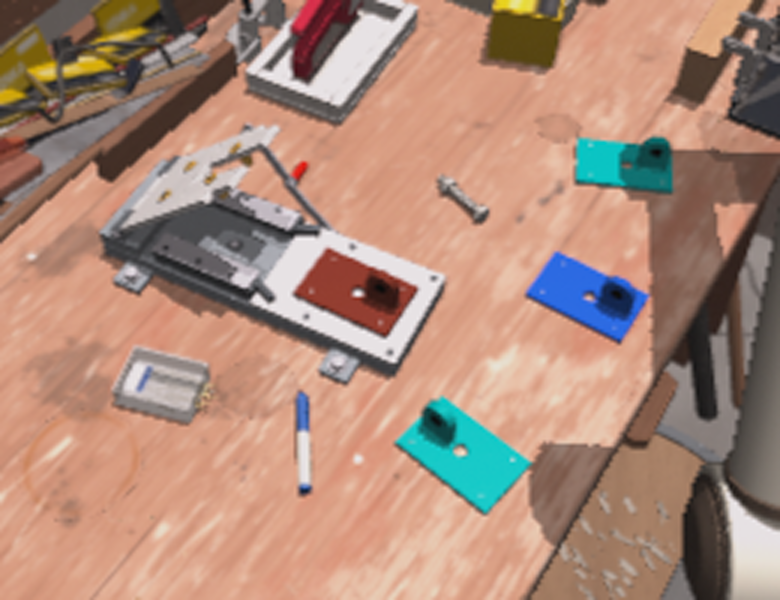

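Top view: the red-brown plate lies on the jig's table near (328,219), with its lug towards the robot. The look-alikes are turquoise at (300,282) and (455,267), and blue at (384,287). The red-brown one on the table is the one meant, and the enlarged crop confirms it. The leaf is open and the red knob is at about (354,168).

```bash
cat >> h.py <<'E'
def Rz(a): c,s=np.cos(a),np.sin(a); return np.array([[c,-s,0],[s,c,0],[0,0,1.]])
def red_corners(p):
    f=p["frame"].astype(int); b,g,r_=f[...,0],f[...,1],f[...,2]
    m=((r_>1.7*g)&(r_>1.5*b)&(r_>50)&(r_<170)).astype(np.uint8)
    return m
E
python3 - <<'E'
from h import *
from scipy.optimize import least_squares
np.set_printoptions(precision=4,suppress=True)
P={n:imaging.capture(n) for n in("scene","top")}
jig={"drill_jig":(0,0,0),"table_edge":(-88,0,28),"pin":(-33,0,22),"leaf_tine":(-32.3,40,149.5),"leaf_hinge":(75,0,47.5),"stay_knob":(-65,-88,69)}
obs=[]
for n,p in P.items():
    for t,q in jig.items():
        d=models.place_of(p,t)
        if d and d[0]["confidence"]>.4: obs.append((n,t,np.array(q)/1e3,px(p,d[0]["at"])))
obs+=[("top","cl",np.array([-255,62,28])/1e3,np.array([311.5,245.8])),("top","cr",np.array([-255,-62,28])/1e3,np.array([355.2,240]))]
obs+=[("scene","cl",np.array([-255,62,28])/1e3,np.array([210+396/3,130+364/3])),("scene","cr",np.array([-255,-62,28])/1e3,np.array([210+444/3,130+279/3]))]
def res(v,full=False):
    R=Rz(v[2]); e=[proj(P[n],R@q+[v[0],v[1],0])-uv for n,t,q,uv in obs]
    return e if full else np.ravel(e)
s=least_squares(res,[.46,-.05,0.15],loss="soft_l1"); print("jig",s.x,np.degrees(s.x[2]))
for o,e in zip(obs,res(s.x,True)): print(o[0],o[1],e)
for n,p in P.items():
    m=red_corners(p); k,l,st,c=cv2.connectedComponentsWithStats(m)
    for i in range(1,k):
        if st[i,4]>60: print(n,st[i],c[i])
    cv2.imwrite(f"pics/m_{n}.png",m*255)
    for d in models.cut_out(p,"anchor_plate"): print(n,d["confidence"],np.array(d["extent"])*[640,400,640,400],p["frame"][d["region"]].mean(0))
    for t in("anchor_plate","plate_lug"): print(t,[px(p,d["at"]) for d in models.place_of(p,t)])
E
```

```text
jig [ 0.7227 -0.0321  0.1187] 6.802542809584446
scene drill_jig [1.5598 2.305 ]
scene table_edge [ 3.9789 -0.1921]
scene pin [ 0.6399 -3.1559]
scene leaf_tine [1.5983 0.7696]
scene leaf_hinge [-1.0907 -0.1721]
scene stay_knob [-2.3776 -0.2007]
top drill_jig [1.0281 0.2516]
top table_edge [ 1.3971 -1.1168]
top pin [0.2873 1.5158]
top leaf_tine [-2.5597 -1.5168]
top leaf_hinge [-0.279  -0.8238]
top stay_knob [-2.1391  4.6581]
top cl [-0.6697  0.6541]
top cr [-0.1521 -0.104 ]
scene cl [-1.3882 -0.5515]
scene cr [-0.1982 -1.6426]
scene [336  65  15  25 256] [342.8359  78.668 ]
scene [225  81  17  26 160] [233.5     95.1688]
scene [307 116  24  40 320] [318.1844 135.5094]
scene [148 176  71  27 278] [192.9568 185.6978]
scene [130 195  48  28 125] [153.072 209.144]
scene [ 21 206  50  26 493] [ 45.7505 220.2292]
scene [309 213  40  29 574] [328.0976 226.8606]
scene [  0 232  54  14 186] [ 25.6075 236.7634]
scene [ 37 353  13  11  82] [ 43.0732 358.1829]
scene [  4 384  21  16 170] [ 14.6118 392.2235]
scene 0.96 [310.016 213.2    38.72   29.   ] [ 55.5387  65.0891 131.0277]
scene 0.86 [341.
[... 636 characters left out ...]
  34  22 255] [564.4275  73.1961]
top [228  74  38  10 109] [250.9266  79.2844]
top [471 104  13  11  92] [477.1304 108.4457]
top [412 108  57  17 105] [441.1619 117.619 ]
top 0.98 [432.896 246.2    40.     43.6  ] [144.4746 148.1942  91.3375]
top 0.97 [287.168 258.88   27.904  45.6  ] [186.6923 191.149  110.3924]
top 0.97 [372.608 266.6    23.488  39.52 ] [189.123  124.1016 100.1123]
top 0.76 [314.112 198.08   29.12   39.6  ] [ 93.184  101.6593 150.6151]
anchor_plate [array([300.416, 277.2  ]), array([452.032, 268.8  ]), array([385.472, 288.8  ]), array([327.872, 219.2  ])]
plate_lug [array([327.488, 228.   ]), array([385.088, 298.48 ]), array([460.416, 277.6  ]), array([301.312, 274.6  ])]
```

```bash
cat >> h.py <<'E'
from scipy.optimize import least_squares
from scipy.ndimage import map_coordinates
def edge_pts(p,R,t,a,b,n,sgn=1,w=3.5,ch=0):
    """Along 3D segment a-b (body mm) find strongest step of channel along the outward normal n; return image pts"""
    img=cv2.GaussianBlur(p["frame"][...,ch].astype(float),(0,0),.7); out=[]
    s=np.arange(-w,w+.01,.1)
    for k in np.linspace(.06,.94,25):
        q=np.array(a)*(1-k)+np.array(b)*k
        c=proj(p,R@q/1e3+t); o=proj(p,R@(q+np.array(n))/1e3+t)-c; o/=np.linalg.norm(o)
        v=map_coordinates(img,[c[1]+s*o[1],c[0]+s*o[0]],order=1)
        g=np.gradient(v)*sgn; j=np.argmax(g)
        if 3<j<len(s)-4 and g[j]>1.: out.append((q,o,c+s[j]*o))
    return out
def fit(Ps,segs,v0,z,it=6,verbose=False):
    v=np.array(v0,float)
    for _ in range(it):
        R,t=Rz(v[2]),np.array([v[0],v[1],z]); E=[]
        for p in Ps:
            for (a,b,n,sg) in segs: E+=[(p,)+e for e in edge_pts(p,R,t,a,b,n,sg)]
        f=lambda u:[(proj(p,Rz(u[2])@q/1e3+[u[0],u[1],z])-m)@o for p,q,o,m in E]
        s=least_squares(f,v,loss="soft_l1",f_scale=.3,x_scale=[.01,.01,.05]); v=s.x
    return v,len(E),np.median(np.abs(f(v)))
JIG=[((-255,62,28),(-95,62,28),(0,1,0),-1),((-255,-62,28),(-95,-62,28),(0,-1,0),-1),((-255,-62,28),(-255,62,28),(-1,0,0),-1)]
PL=[((-52,35,6),(58,35,6),(0,1,0),1),((-52,-35,6),(58,-35,6),(0,-1,0),1),((58,-35,6),(58,35,6),(1,0,0),1),((-52,-35,6),(-52,35,6),(-1,0,0),1)]
def plate_in_jig(j,q):
    d=Rz(-j[2])@np.array([q[0]-j[0],q[1]-j[1],0]); return d[:2]*1e3,np.degrees(q[2]-j[2])
E
python3 - <<'E'
from h import *
np.set_printoptions(precision=4,suppress=True)
P={n:imaging.capture(n) for n in("scene","top")}
q0=atz(P["top"],(327.9,219.0),.034)
for ns in (["top"],["scene"],["top","scene"]):
    Ps=[P[n] for n in ns]
    j,n1,e1=fit(Ps,JIG,[.7227,-.0321,.1187],0); q,n2,e2=fit(Ps,PL,[q0[0],q0[1],.07],.028)
    print(ns,"jig",j,np.degrees(j[2]),n1,e1,"plate",q,np.degrees(q[2]),n2,e2,"rel",plate_in_jig(j,q))
    for n,p in P.items(): print(n,"hole px",proj(p,[q[0],q[1],.034]),"lugtop",proj(p,np.array([q[0],q[1],.028])+Rz(q[2])@[-.028,0,.051]))
    print("knob",[proj(p,np.array([j[0],j[1],0])+Rz(j[2])@[-.065,-.088,.069]) for p in P.values()])
print(r.sense())
E
```

```text
['top'] jig [ 0.7249 -0.0312  0.1232] 7.057646688105183 75 0.2944541722646472 plate [ 0.5408 -0.0513  0.0848] 4.856586262324849 100 0.10177010422745648 rel (array([-185.0994,    2.6895]), np.float64(-2.2010604257803337))
scene hole px [328.0653 226.3941] lugtop [336.2366 220.8504]
top hole px [328.222  217.5522] lugtop [329.1272 225.1801]
knob [array([307.7829, 186.9032]), array([353.9013, 168.1513])]
['scene'] jig [ 0.7209 -0.0319  0.1215] 6.963869634327018 73 0.1860070631320935 plate [ 0.5371 -0.0503  0.0664] 3.8049928831235436 100 0.28422674309337126 rel (array([-184.7112,    3.9988]), np.float64(-3.1588767512034743))
scene hole px [328.8869 227.1461] lugtop [337.0205 221.7394]
top hole px [327.9003 218.8852] lugtop [328.6011 226.595 ]
knob [array([308.896 , 187.3068]), array([354.1612, 169.5747])]
['top', 'scene'] jig [ 0.7234 -0.0312  0.1244] 7.1248427064050786 148 0.29916226904144294 plate [ 0.5395 -0.0513  0.0802] 4.592854352534876 200 0.4745504068653221 rel (array([-184.9445,    2.9431]), np.float64(-2.5319883538702017))
scene hole px [328.4053 226.5915] lugtop [336.5726 221.0824]
top hole px [328.2175 218.0131] lugtop [329.0748 225.6678]
knob [array([308.1262, 187.056 ]), array([353.9452, 168.6177])]
{'time_s': 2.4, 'joints': array([-58.6932,  22.0405,   0.4513,  -0.0007, -68.4122, -14.8159]), 'joint_velocities': array([ 0.1124, -0.0161,  0.0109,  0.0029,  0.0948, -0.0487]), 'effort': array([ -0.0001, -39.0463,  18.7618,   4.2245,   0.0154,  -0.    ]), 'tcp_pos': array([ 0.1774, -0.5992,  0.2226]), 'ee_rot': array([[-0.9589, -0.2839, -0.    ],
       [-0.2839,  0.9589,  0.    ],
       [-0.    ,  0.    , -1.    ]]), 'wrist_force': array([-0.7414, -1.0155, -0.1185]), 'moment': array([ 0.0275,  0.0236, -0.0329]), 'gripper_force': 0.0, 'gripper_width': 1.0003959917770164}
```

Tilt is not a commanded axis. The needed lean might come from stretching the arm at its reach limit, so I go there, high above the jig, and see how the arm behaves.

Request:
apply_moves --moves '[[[-0.027,0.024,-0.0105],0],[[-0.027,0.024,-0.0105],0],[[-0.027,0.024,-0.0105],0],[[-0.027,0.024,-0.0105],0],[[-0.027,0.024,-0.0105],0]]'

```text
time_s: 2.82
tcp_pos: [0.2733, -0.4445, 0.2756]
ee_rot: [[-0.959, -0.283, 0.0], [-0.283, 0.959, -0.0], [-0.0, -0.0, -1.0]]
wrist_force: [1.3, -0.1, -0.1]
gripper_width: 1.004
gripper_force: 0.0
```

Request:
apply_moves --moves '[[[-0.027,0.024,-0.0105],0],[[-0.027,0.024,-0.0105],0],[[-0.027,0.024,-0.0105],0],[[-0.027,0.024,-0.0105],0],[[-0.027,0.024,-0.0105],0]]'

```text
time_s: 3.23
tcp_pos: [0.3687, -0.2909, 0.3284]
ee_rot: [[-0.959, -0.284, 0.001], [-0.284, 0.959, -0.0], [-0.001, -0.001, -1.0]]
wrist_force: [0.4, 0.4, -0.7]
gripper_width: 0.998
gripper_force: 0.0
```

Request:
apply_moves --moves '[[[-0.027,0.024,-0.0105],0],[[-0.027,0.024,-0.0105],0],[[-0.027,0.024,-0.0105],0],[[-0.027,0.024,-0.0105],0],[[-0.027,0.024,-0.0105],0]]'

```text
time_s: 3.65
tcp_pos: [0.464, -0.1374, 0.3811]
ee_rot: [[-0.959, -0.284, 0.001], [-0.284, 0.959, -0.0], [-0.001, -0.0, -1.0]]
wrist_force: [0.5, -1.4, 0.8]
gripper_width: 1.001
gripper_force: 0.0
```

Request:
apply_moves --moves '[[[-0.027,0.024,-0.0105],0],[[-0.027,0.024,-0.0105],0],[[-0.027,0.024,-0.0105],0],[[-0.027,0.024,-0.0105],0],[[-0.027,0.024,-0.0105],0]]'

```text
time_s: 4.07
tcp_pos: [0.5594, 0.016, 0.4334]
ee_rot: [[-0.959, -0.284, 0.001], [-0.284, 0.959, 0.0], [-0.001, -0.0, -1.0]]
wrist_force: [0.8, -1.2, -0.0]
gripper_width: 1.003
gripper_force: 0.0
```

Request:
apply_moves --moves '[[[-0.027,0.024,-0.0105],4.7],[[-0.027,0.024,-0.0105],4.7]]'

```text
time_s: 4.23
tcp_pos: [0.5998, 0.0757, 0.4546]
ee_rot: [[-0.993, -0.12, 0.001], [-0.12, 0.993, 0.0], [-0.001, 0.0, -1.0]]
wrist_force: [1.0, -0.6, -0.6]
gripper_width: 0.999
gripper_force: 0.0
```

Request:
apply_moves --moves '[[[-0.035,0,-0.02],0],[[-0.035,0,-0.02],0],[[-0.035,0,-0.02],0],[[-0.035,0,-0.02],0],[[-0.035,0,-0.02],0]]'

```text
time_s: 4.65
tcp_pos: [0.7286, 0.0916, 0.5266]
ee_rot: [[-0.992, -0.123, 0.01], [-0.123, 0.992, 0.0], [-0.01, -0.001, -1.0]]
wrist_force: [1.4, 0.5, 1.3]
gripper_width: 1.001
gripper_force: 0.0
```

Request:
apply_moves --moves '[[[-0.02,0,0],0],[[-0.02,0,0],0],[[-0.02,0,0],0],[[-0.02,0,0],0]]'

```text
time_s: 4.98
tcp_pos: [0.7707, 0.0967, 0.4951]
ee_rot: [[-0.991, -0.123, 0.044], [-0.123, 0.992, 0.002], [-0.044, -0.003, -0.999]]
wrist_force: [-0.2, -0.3, 0.4]
gripper_width: 1.002
gripper_force: 0.0
```

The stretch does tilt the tool, in the lean-back direction. I continue.

Request:
apply_moves --moves '[[[-0.035,0,-0.02],0],[[-0.035,0,-0.02],0],[[-0.035,0,-0.02],0],[[-0.035,0,-0.02],0],[[-0.035,0,-0.02],0]]'

```text
time_s: 5.4
tcp_pos: [0.8052, 0.1013, 0.5009]
ee_rot: [[-0.979, -0.123, 0.161], [-0.123, 0.992, 0.009], [-0.161, -0.011, -0.987]]
wrist_force: [0.1, -1.0, -0.8]
gripper_width: 1.001
gripper_force: 0.0
```

Request:
apply_moves --moves '[[[-0.035,0,-0.02],0],[[-0.035,0,-0.02],0],[[-0.035,0,-0.02],0],[[-0.035,0,-0.02],0],[[-0.035,0,-0.02],0]]'

```text
time_s: 5.82
tcp_pos: [0.8292, 0.1057, 0.523]
ee_rot: [[-0.953, -0.121, 0.278], [-0.122, 0.992, 0.015], [-0.277, -0.02, -0.961]]
wrist_force: [-0.3, -0.4, -0.5]
gripper_width: 0.998
gripper_force: 0.0
```

Request:
apply_moves --moves '[[[-0.038,0,-0.01],0],[[-0.038,0,-0.01],0],[[-0.038,0,-0.01],0],[[-0.038,0,-0.01],0],[[-0.038,0,-0.01],0]]'

```text
time_s: 6.23
tcp_pos: [0.872, 0.1122, 0.5266]
ee_rot: [[-0.912, -0.118, 0.392], [-0.119, 0.993, 0.022], [-0.392, -0.027, -0.92]]
wrist_force: [-0.4, 0.1, 0.9]
gripper_width: 1.0
gripper_force: 0.0
```

Request:
apply_moves --moves '[[[-0.038,0,-0.01],0],[[-0.038,0,-0.01],0],[[-0.038,0,-0.01],0],[[-0.038,0,-0.01],0],[[-0.038,0,-0.01],0]]'

```text
time_s: 6.65
tcp_pos: [0.9007, 0.1176, 0.5511]
ee_rot: [[-0.855, -0.115, 0.505], [-0.116, 0.993, 0.029], [-0.505, -0.034, -0.863]]
wrist_force: [0.5, -1.0, -0.0]
gripper_width: 0.999
gripper_force: 0.0
```

```bash
python3 - <<'E'
from h import *
np.set_printoptions(precision=4,suppress=True)
s=r.sense(); print(s["joints"],s["tcp_pos"],s["ee_rot"].tolist(), s["time_s"], r.pinch_z)
E
```

```text
[  20.3913   45.7453   80.6016    8.5978  -95.5307 -100.193 ] [0.9007 0.1176 0.5511] [[-0.8554816991252119, -0.11484918717015316, 0.5049363590277448], [-0.11619900217769548, 0.9928040277492859, 0.028947441643487205], [-0.5046274411432145, -0.033909094519764246, -0.8626710375074043]] 6.65 0.0187
```

Request:
apply_moves --moves '[[[-0.032,0.024,0],0],[[-0.032,0.024,0],0],[[-0.032,0.024,0],0],[[-0.032,0.024,0],0]]'

```text
time_s: 6.98
tcp_pos: [0.9194, 0.2121, 0.5483]
ee_rot: [[-0.81, -0.115, 0.575], [-0.113, 0.993, 0.039], [-0.576, -0.033, -0.817]]
wrist_force: [0.7, -0.5, 0.2]
gripper_width: 1.0
gripper_force: 0.0
```

Request:
apply_moves --moves '[[[0.0377,-0.0118,0.0054],0],[[0.0377,-0.0118,0.0054],0],[[0.0377,-0.0118,0.0054],0],[[0.0377,-0.0118,0.0054],0],[[0.0377,-0.0118,0.0054],0]]'

```text
time_s: 7.4
tcp_pos: [0.8441, 0.1634, 0.474]
ee_rot: [[-0.808, -0.113, 0.578], [-0.113, 0.993, 0.036], [-0.578, -0.037, -0.815]]
wrist_force: [1.1, 0.5, 1.7]
gripper_width: 1.0
gripper_force: 0.0
```

Request:
apply_moves --moves '[[[0.0377,-0.0118,0.0054],0],[[0.0377,-0.0118,0.0054],0],[[0.0377,-0.0118,0.0054],0],[[0.0377,-0.0118,0.0054],0],[[0.0377,-0.0118,0.0054],0]]'

```text
time_s: 7.82
tcp_pos: [0.7126, 0.0839, 0.3452]
ee_rot: [[-0.809, -0.113, 0.577], [-0.113, 0.993, 0.036], [-0.577, -0.036, -0.816]]
wrist_force: [0.6, -0.6, 0.7]
gripper_width: 1.0
gripper_force: 0.0
```

Request:
apply_moves --moves '[[[0.038,-0.0115,0.0054],0],[[0.038,-0.0115,0.0054],0],[[0.038,-0.0115,0.0054],0],[[0.038,-0.0115,0.0054],0],[[0.038,-0.0115,0.0054],0]]'

```text
time_s: 8.23
tcp_pos: [0.5787, 0.0049, 0.2207]
ee_rot: [[-0.821, -0.115, 0.56], [-0.116, 0.993, 0.035], [-0.559, -0.036, -0.828]]
wrist_force: [2.0, 5.2, 1.3]
gripper_width: 1.001
gripper_force: 0.0
```

Request:
apply_moves --moves '[[[0.038,-0.0115,0.0054],0],[[0.038,-0.0115,0.0054],0],[[0.038,-0.0115,0.0054],0],[[0.038,-0.0115,0.0054],0],[[0,0,0],0]]'

```text
time_s: 8.65
tcp_pos: [0.4722, -0.0719, 0.161]
ee_rot: [[-0.853, -0.128, 0.506], [-0.109, 0.992, 0.068], [-0.511, 0.003, -0.86]]
wrist_force: [-0.3, -0.0, 0.8]
gripper_width: 0.996
gripper_force: 0.0
```

```bash
cat >> h.py <<'E'
def state():
    s=r.sense(); np.set_printoptions(precision=4,suppress=True); print(s["time_s"],s["tcp_pos"],"z",s["ee_rot"][:,2],"y",s["ee_rot"][:,1],"F",s["wrist_force"],"w",s["gripper_width"],s["gripper_force"]); return s
def go(T):
    s=r.sense(); return s["ee_rot"].T@(np.array(T)-s["tcp_pos"])
E
python3 - <<'E'
from h import *
s=state()
lug=np.array([.5116,-.0536,.062]); print(go(lug+.0187*s["ee_rot"][:,2]))
P={n:imaging.capture(n) for n in("scene","top")}
for n,p in P.items(): print(n,proj(p,s["tcp_pos"]))
out=[cv2.resize(P["scene"]["frame"][150:300,250:450],None,fx=3,fy=3,interpolation=cv2.INTER_CUBIC)]
cv2.imwrite("pics/a1.png",out[0])
E
```

```text
8.65 [ 0.4722 -0.0719  0.161 ] z [ 0.5065  0.0679 -0.8596] y [-0.1283  0.9917  0.0027] F [-0.3296 -0.025   0.782 ] w 0.9962072606600902 0.0
[0.015  0.0128 0.125 ]
scene [352.3474 204.902 ]
top [336.5056 236.6805]
```

View pics/a1.png

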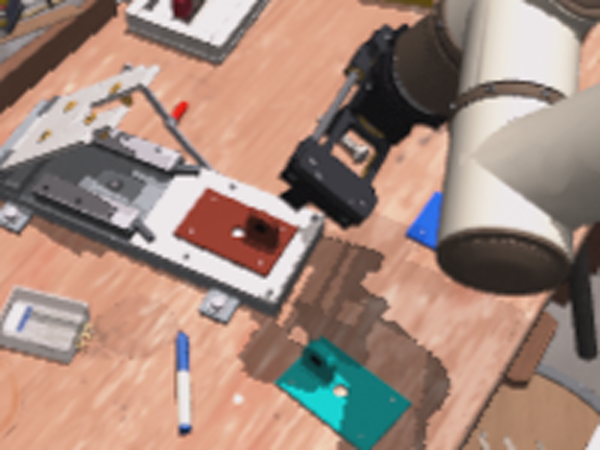

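Request:
apply_moves --moves '[[[0.008,0.0064,0.0325],0],[[0.007,0.0064,0.0325],0],[[0,0,0],0]]'

```text
time_s: 9.0
tcp_pos: [0.5002, -0.0687, 0.1179]
ee_rot: [[-0.858, -0.151, 0.49], [-0.115, 0.988, 0.102], [-0.5, 0.032, -0.866]]
wrist_force: [0.3, 0.2, -0.6]
gripper_width: 1.002
gripper_force: 0.0
```

```bash
python3 - <<'E'
from h import *
s=state(); print(s["joints"])
lug=np.array([.5116,-.0536,.062]); print(go(lug+.0187*s["ee_rot"][:,2]))
E
```

```text
9.0 [ 0.5002 -0.0687  0.1179] z [ 0.4902  0.1025 -0.8656] y [-0.1508  0.9881  0.0316] F [ 0.2949  0.2021 -0.6396] w 1.0016192754389655 0.0
[  9.9199   7.5232 -43.3176  -5.9478  -9.1694 -86.1111]
[0.0164 0.0115 0.0742]
```

Request:
apply_moves --moves '[[[0.0082,0.0058,0.02],0],[[0.0082,0.0058,0.02],0],[[0,0,0],0]]'

```text
time_s: 9.25
tcp_pos: [0.504, -0.064, 0.0794]
ee_rot: [[-0.861, -0.162, 0.481], [-0.116, 0.985, 0.124], [-0.494, 0.05, -0.868]]
wrist_force: [0.4, -0.2, -0.6]
gripper_width: 1.002
gripper_force: 0.0
```

```bash
python3 - <<'E'
from h import *
s=state(); print(s["joints"])
lug=np.array([.5116,-.0536,.062]); print(go(lug+.0187*s["ee_rot"][:,2]))
E
```

```text
9.25 [ 0.504  -0.064   0.0794] z [ 0.4814  0.1235 -0.8677] y [-0.1621  0.9855  0.0503] F [ 0.4052 -0.1714 -0.6268] w 1.0020211553520229 0.0
[  7.8075  12.5875 -39.1814 -20.9008  -9.1873 -69.4379]
[0.0009 0.0081 0.0387]
```

Request:
apply_moves --moves '[[[0.0,0.004,0.017],0],[[0.001,0.004,0.0165],0],[[0,0,0],0]]'

```text
time_s: 9.5
tcp_pos: [0.5191, -0.0562, 0.0523]
ee_rot: [[-0.861, -0.169, 0.48], [-0.118, 0.984, 0.134], [-0.495, 0.059, -0.867]]
wrist_force: [0.7, -0.3, -0.3]
gripper_width: 1.002
gripper_force: 0.0
```

```bash
python3 - <<'E'
from h import *
s=state(); print(s["joints"])
lug=np.array([.5116,-.0536,.062]); print(go(lug+.0187*s["ee_rot"][:,2]))
E
```

```text
9.5 [ 0.5191 -0.0562  0.0523] z [ 0.4805  0.1342 -0.8667] y [-0.1692  0.9838  0.0586] F [ 0.6502 -0.3261 -0.2651] w 1.0015179593879253 0.0
[  6.4383  16.956  -35.4818 -29.9581  -9.1607 -59.1374]
[0.0014 0.0044 0.0071]
```

Request:
apply_moves --moves '[[[0.0014,0.0044,0.003],0],[[0,0,0],0],[[0,0,0],0],[[0,0,0],0],[[0,0,0],0]]' --hand 0.03

```text
time_s: 9.92
tcp_pos: [0.5173, -0.0525, 0.0502]
ee_rot: [[-0.86, -0.172, 0.481], [-0.119, 0.983, 0.139], [-0.496, 0.062, -0.866]]
wrist_force: [-0.1, 0.1, 0.5]
gripper_width: 0.706
gripper_force: 0.0
```

Request:
apply_moves --moves '[[[0,0,0],0],[[0,0,0],0],[[0,0,0],0],[[0,0,0],0],[[0,0,0],0]]' --hand 0

```text
time_s: 10.33
tcp_pos: [0.5174, -0.0525, 0.0493]
ee_rot: [[-0.861, -0.171, 0.48], [-0.118, 0.983, 0.139], [-0.495, 0.063, -0.866]]
wrist_force: [0.6, 0.2, 0.2]
gripper_width: 0.331
gripper_force: 0.0
```

```bash
python3 - <<'E'
from h import *
s=state()
j=[.7242,-.0312,.1232]
g=s["tcp_pos"]-.0187*s["ee_rot"][:,2]; print("grasp",g,"in jig",(Rz(-j[2])@(g-[j[0],j[1],0]))*1e3)
P=[imaging.capture("top")]
q,n2,e2=fit(P,PL,[.5395,-.0513,.09],.028); print(q,np.degrees(q[2]),n2,e2,plate_in_jig(j,q))
for d in models.place_of(P[0],"plate_lug")[:4]: print(px(P[0],d["at"]),d["confidence"],proj(P[0],g))
E
```

```text
10.3333 [ 0.5174 -0.0525  0.0493] z [ 0.4797  0.1386 -0.8664] y [-0.171   0.9833  0.0626] F [0.5982 0.2009 0.2381] w 0.33131644644952457 0.0
grasp [ 0.5085 -0.0551  0.0655] in jig [-217.0406    2.768    65.5434]
[ 0.5412 -0.0513  0.0828] 4.744094270826555 60 0.1407284633620737 (array([-184.0449,    2.5678]), np.float64(-2.3147457651851866))
[462.272 276.12 ] 0.96 [329.7809 227.4983]
[326.016 227.68 ] 0.75 [329.7809 227.4983]
[300.992 271.8  ] 0.74 [329.7809 227.4983]
[322.496 154.68 ] 0.71 [329.7809 227.4983]
```

Request:
apply_moves --moves '[[[0,0,0],0],[[0,0,0],0],[[0,0,0],0],[[0,0,0],0],[[0,0,0],0]]'

```text
time_s: 10.85
tcp_pos: [0.5178, -0.053, 0.0498]
ee_rot: [[-0.86, -0.171, 0.481], [-0.118, 0.983, 0.138], [-0.497, 0.062, -0.866]]
wrist_force: [-2.3, -3.2, 4.8]
gripper_width: 0.121
gripper_force: 29.3
```

```bash
python3 - <<'E'
from h import *
s=state(); print(s["joints"])
j=[.7242,-.0312,.1232]
P=[imaging.capture("top")]
q,n2,e2=fit(P,PL,[.5395,-.0513,.09],.028); print(q,np.degrees(q[2]),n2,e2,plate_in_jig(j,q))
E
```

```text
10.85 [ 0.5178 -0.053   0.0498] z [ 0.4811  0.1379 -0.8658] y [-0.1708  0.9834  0.0617] F [-2.2744 -3.2145  4.8271] w 0.12112072160603778 29.259331338107586
[  6.473   17.1401 -35.3539 -31.4081  -9.1397 -57.741 ]
[ 0.5409 -0.0495  0.1558] 8.924642608795553 64 0.10938332420292785 (array([-184.1285,    4.3257]), np.float64(1.8658025727838108))
```

Request:
apply_moves --moves '[[[-0.0098,-0.0017,0.0055],0],[[-0.0098,-0.0017,0.0055],0],[[-0.0098,-0.0017,0.0055],0],[[0,0,0],1.0],[[0,0,0],0.9]]'

```text
time_s: 11.32
tcp_pos: [0.5542, -0.0518, 0.0507]
ee_rot: [[-0.863, -0.143, 0.484], [-0.086, 0.987, 0.138], [-0.498, 0.077, -0.864]]
wrist_force: [2.8, -1.5, 5.4]
gripper_width: 0.116
gripper_force: 29.8
```

```bash
python3 - <<'E'
from h import *
s=state(); print(s["joints"])
j=[.7242,-.0312,.1232]
p=imaging.capture("top")
q,n2,e2=fit([p],PL,[.5746,-.0495,.13],.028); print(q,np.degrees(q[2]),n2,e2,plate_in_jig(j,q))
sc=imaging.capture("scene")
cv2.imwrite("pics/a2.png",np.hstack([cv2.resize(p["frame"][140:260,280:400],(396,396),interpolation=2),cv2.resize(sc["frame"][150:270,250:370],(396,396),interpolation=2)]))
E
```

```text
11.3167 [ 0.5542 -0.0518  0.0507] z [ 0.4843  0.1379 -0.864 ] y [-0.1431  0.9867  0.0773] F [ 2.7661 -1.5428  5.4086] w 0.11608049873780175 29.756414908915758
[  6.6626  19.5479 -31.9374 -28.4476  -9.766  -62.7383]
[ 0.5771 -0.0473  0.1456] 8.340121410563267 64 0.11388298480603945 (array([-147.953 ,    2.0528]), np.float64(1.2812813745515241))
```

View pics/a2.png

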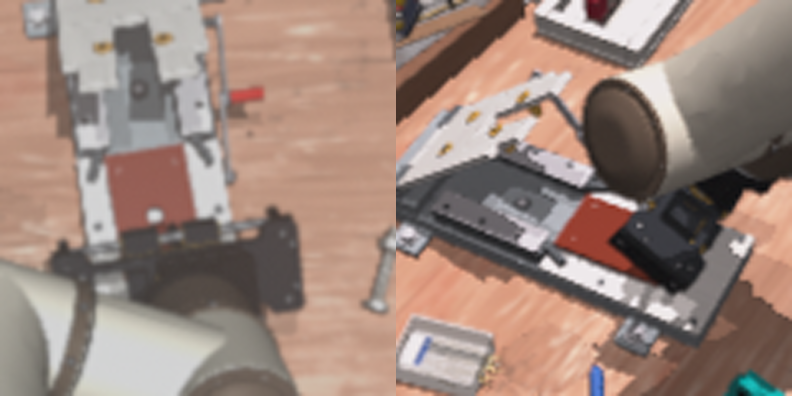

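Request:
apply_moves --moves '[[[0,-0.002,0],1.3],[[0,0,0],0]]'

```text
time_s: 11.58
tcp_pos: [0.5545, -0.0529, 0.0513]
ee_rot: [[-0.866, -0.124, 0.484], [-0.064, 0.988, 0.14], [-0.496, 0.09, -0.864]]
wrist_force: [1.5, 3.8, 6.9]
gripper_width: 0.113
gripper_force: 29.8
```

Request:
apply_moves --moves '[[[0,0,0],0],[[0,0,0],0],[[0,0,0],0],[[0,0,0],0],[[0,0,0],0]]' --hand 0.04

```text
time_s: 12.0
tcp_pos: [0.5508, -0.0537, 0.0483]
ee_rot: [[-0.87, -0.122, 0.478], [-0.063, 0.988, 0.139], [-0.489, 0.091, -0.868]]
wrist_force: [-0.1, 0.6, -0.6]
gripper_width: 0.397
gripper_force: 0.0
```

```bash
python3 - <<'E'
from h import *
s=state(); 
j=[.7242,-.0312,.1232]
p=imaging.capture("top")
q,n2,e2=fit([p],PL,[.5771,-.0495,.13],.028); print(q,np.degrees(q[2]),n2,e2,plate_in_jig(j,q))
Rj=Rz(j[2]); g=np.array([q[0],q[1],0])+Rz(q[2])@[-.045-.014,0,0]; g[2]=.05; print("behind lug TCP",g, go(g), "back 42:",go(s["tcp_pos"]-Rj[:,0]*.042))
E
```

```text
12.0 [ 0.5508 -0.0537  0.0483] z [ 0.4777  0.1388 -0.8675] y [-0.1224  0.9883  0.0907] F [-0.081   0.5723 -0.6438] w 0.39709588133739937 0.0
[ 0.5752 -0.0494  0.1677] 9.60849153301729 58 0.1662089346886279 (array([-150.0844,    0.2643]), np.float64(2.5496514970055473))
behind lug TCP [ 0.517  -0.0592  0.05  ] [ 0.0292 -0.0011 -0.0183] back 42: [ 0.0369  0.     -0.0206]
```

Request:
apply_moves --moves '[[[0.0185,0,-0.0103],0],[[0.0185,0,-0.0103],0]]'

```text
time_s: 12.22
tcp_pos: [0.5094, -0.0587, 0.0483]
ee_rot: [[-0.869, -0.123, 0.479], [-0.064, 0.988, 0.139], [-0.491, 0.09, -0.867]]
wrist_force: [-1.0, -0.0, -0.4]
gripper_width: 0.457
gripper_force: 0.0
```

Request:
apply_moves --moves '[[[0,0,0],0],[[0,0,0],0],[[0,0,0],0],[[0,0,0],0],[[0,0,0],0]]' --hand 0

```text
time_s: 12.63
tcp_pos: [0.5105, -0.0588, 0.0489]
ee_rot: [[-0.868, -0.123, 0.48], [-0.063, 0.988, 0.139], [-0.492, 0.09, -0.866]]
wrist_force: [0.1, -0.2, 0.2]
gripper_width: 0.165
gripper_force: 0.0
```

```bash
cat >> h.py <<'E'
J=[.7242,-.0312,.1232]
def injig(P): return Rz(-J[2])@(np.array(P)-[J[0],J[1],0])*1e3
def fromjig(m): return Rz(J[2])@(np.array(m)/1e3)+[J[0],J[1],0]
E
python3 - <<'E'
from h import *
s=state(); print(s["joints"],"tcp jig",injig(s["tcp_pos"]))
p=imaging.capture("top")
q,n2,e2=fit([p],PL,[.5752,-.0495,.15],.028); print(q,np.degrees(q[2]),n2,e2,plate_in_jig(J,q))
print("to jig -210,0,48:",go(fromjig([-205,0,48])))
E
```

```text
12.6333 [ 0.5105 -0.0588  0.0489] z [ 0.4802  0.1387 -0.8662] y [-0.1232  0.9883  0.09  ] F [ 0.0743 -0.1566  0.1786] w 0.16545130043620682 0.0
[  5.1317  16.8125 -35.3224 -33.4109  -9.9555 -57.8196] tcp jig [-215.477    -1.1208   48.9086]
[ 0.5754 -0.0492  0.1631] 9.346328864405061 88 0.1968043575912999 (array([-149.8453,    0.4529]), np.float64(2.2874888283933186))
to jig -210,0,48: [-0.0088  0.001   0.006 ]
```

Request:
apply_moves --moves '[[[-0.0044,0,0.0025],0],[[-0.0044,0,0.0025],0],[[-0.0044,0,0.0025],0],[[-0.0044,0,0.0025],0],[[-0.0044,0,0.0025],0]]'

```text
time_s: 13.1
tcp_pos: [0.5295, -0.056, 0.0464]
ee_rot: [[-0.874, -0.122, 0.47], [-0.063, 0.988, 0.14], [-0.482, 0.093, -0.871]]
wrist_force: [-25.4, -8.9, 19.5]
gripper_width: 0.004
gripper_force: 14.2
```

Request:
apply_moves --moves '[[[-0.0044,0,0.0025],0],[[-0.0044,0,0.0025],0],[[-0.0044,0,0.0025],0]]'

```text
time_s: 13.35
tcp_pos: [0.5496, -0.054, 0.0483]
ee_rot: [[-0.87, -0.123, 0.478], [-0.063, 0.988, 0.139], [-0.49, 0.09, -0.867]]
wrist_force: [-1.9, 0.3, -1.4]
gripper_width: 0.002
gripper_force: 0.7
```

```bash
cat >> h.py <<'E'
def look(q0=(.59,-.0475,.14)):
    s=state(); print("tcp jig",injig(s["tcp_pos"]))
    p=imaging.capture("top")
    q,n2,e2=fit([p],PL,q0,.028); print(q,n2,e2,plate_in_jig(J,q)); return s,p,q
E
python3 - <<'E'
from h import *
look()
E
```

```text
13.35 [ 0.5496 -0.054   0.0483] z [ 0.4783  0.1386 -0.8672] y [-0.1225  0.9883  0.0903] F [-1.9229  0.2722 -1.3561] w 0.002307121862630036 0.727177251968083
tcp jig [-176.0742   -1.1825   48.2519]
[ 0.588  -0.049   0.1825] 50 0.2593606132708198 (array([-137.3272,   -0.9432]), np.float64(3.4004483574622335))
```

```bash
python3 - <<'E'
from h import *
p=imaging.capture("top");sc=imaging.capture("scene")
cv2.imwrite("pics/a3.png",np.hstack([cv2.resize(p["frame"][140:260,280:400],(396,396),interpolation=2),cv2.resize(sc["frame"][160:260,260:360],(396,396),interpolation=2)]))
print(proj(p,fromjig([-88,37,39])),proj(p,fromjig([-88,-37,39])))
E
```

```text
[310.97411024 185.75628245] [336.89764882 181.7795506 ]
```

View pics/a3.png

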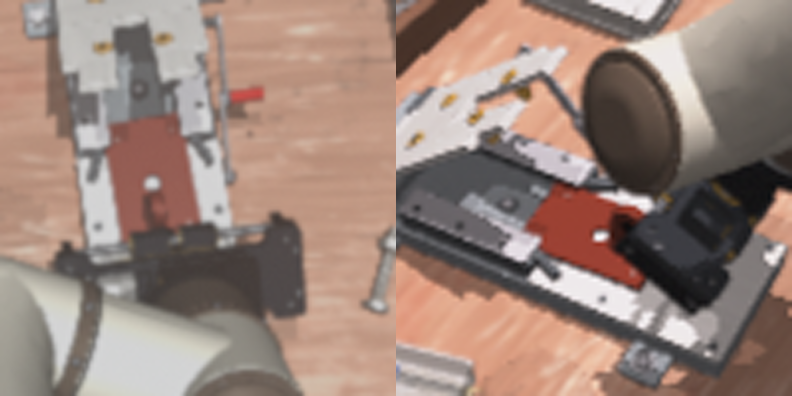

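The plate has entered the guides. The leading edge is at about (324,175), the hole at (326,196), and the lug is ahead of the closed fingers. I keep pushing in small steps.

```bash
cat >> h.py <<'E'
PS=[PL[2],((-40,35,6),(20,35,6),(0,1,0),1),((-40,-35,6),(20,-35,6),(0,-1,0),1)]
def look2(x):
    s=state(); print("tcp jig",injig(s["tcp_pos"]))
    p=imaging.capture("top"); w=fromjig([x,0,0])
    q,n2,e2=fit([p],PS,(w[0],w[1],J[2]),.028); print(q,n2,e2,plate_in_jig(J,q)); return s,p,q
E
python3 - <<'E'
from h import *
s,p,q=look2(-122)
print("hole",injig(atz(p,(326.4,195.8),.034)), proj(p,fromjig([-122,0,34])))
E
```

```text
13.5 [ 0.5512 -0.0537  0.0489] z [ 0.4809  0.1386 -0.8658] y [-0.1232  0.9883  0.0897] F [-0.3604  0.4236 -1.0908] w 0.000761809665471309 0.0569861942449279
tcp jig [-174.4728   -1.0661   48.9445]
[ 0.6055 -0.046   0.147 ] 71 0.17151603418645173 (array([-119.5748,   -0.1302]), np.float64(1.3611595268539332))
hole [-122.3122   -1.719    34.    ] [325.7805 195.7853]
```

Request:
apply_moves --moves '[[[-0.0066,0,0.0037],0],[[-0.0066,0,0.0037],0],[[-0.0066,0,0.0037],0],[[-0.0066,0,0.0037],0],[[-0.0066,0,0.0037],0]]'

```text
time_s: 13.97
tcp_pos: [0.5883, -0.0491, 0.0489]
ee_rot: [[-0.869, -0.123, 0.48], [-0.063, 0.988, 0.139], [-0.491, 0.09, -0.866]]
wrist_force: [-2.9, -1.0, 2.7]
gripper_width: 0.01
gripper_force: 1.5
```

```bash
python3 - <<'E'
from h import *
s,p,q=look2(-83); print(s["joints"])
E
```

```text
13.9667 [ 0.5883 -0.0491  0.0489] z [ 0.4796  0.1387 -0.8664] y [-0.123   0.9883  0.0901] F [-2.8902 -0.9802  2.6988] w 0.010319723111543708 1.5045448935762806
tcp jig [-137.0281   -1.0538   48.9143]
[ 0.6384 -0.0408  0.2097] 75 0.4395126550002393 (array([-86.3193,   1.0634]), np.float64(4.957248794556987))
[  6.9655  22.0956 -28.5675 -25.33   -10.7097 -67.5004]
```

Request:
apply_moves --moves '[[[-0.0066,0,0.0037],0],[[-0.0066,0,0.0037],0],[[-0.0066,0,0.0037],0],[[-0.0066,0,0.0037],0],[[-0.0066,0,0.0037],0]]'

```text
time_s: 14.43
tcp_pos: [0.6258, -0.0445, 0.0489]
ee_rot: [[-0.869, -0.123, 0.48], [-0.063, 0.988, 0.139], [-0.491, 0.09, -0.867]]
wrist_force: [-2.0, -0.3, -0.4]
gripper_width: 0.004
gripper_force: 0.7
```

```bash
python3 - <<'E'
from h import *
s=state(); print("tcp jig",injig(s["tcp_pos"]))
p=imaging.capture("top");sc=imaging.capture("scene")
cv2.imwrite("pics/a4.png",np.hstack([cv2.resize(p["frame"][130:230,280:380],(396,396),interpolation=2),cv2.resize(sc["frame"][160:260,250:350],(396,396),interpolation=2)]))
for n,c in(("top",p),("scene",sc)): print(n,[proj(c,fromjig([h,0,34])) for h in(-50,-45,-40,-33)],"tail -97:",proj(c,fromjig([-97,35,34])))
E
```

```text
14.4333 [ 0.6258 -0.0445  0.0489] z [ 0.4795  0.1386 -0.8665] y [-0.1228  0.9883  0.0901] F [-2.016  -0.3428 -0.3668] w 0.004066752092662879 0.700924831296561
tcp jig [-99.3076  -1.1124  48.9407]
top [array([321.9912, 171.3539]), array([321.7311, 169.6771]), array([321.4714, 168.0027]), array([321.1085, 165.6629])] tail -97: [312.2282 189.1167]
scene [array([291.0884, 210.7568]), array([289.749 , 210.2173]), array([288.413 , 209.6791]), array([286.5484, 208.928 ])] tail -97: [298.3686 223.695 ]
```

View pics/a4.png

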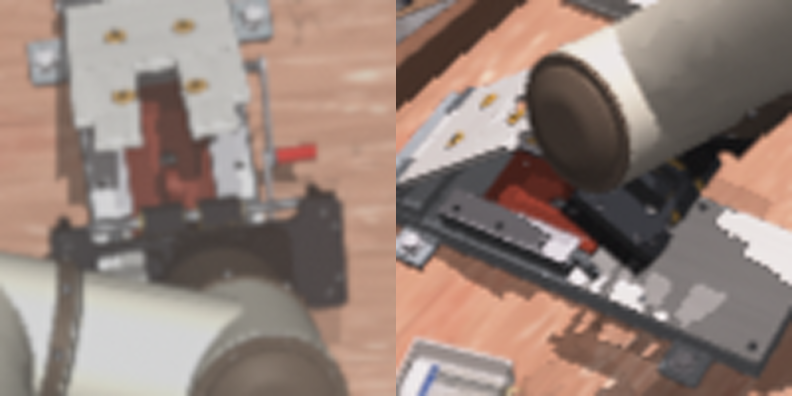

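Request:
apply_moves --moves '[[[-0.004,0,0.0022],0],[[-0.004,0,0.0022],0],[[0,0,0],0]]'

```text
time_s: 14.78
tcp_pos: [0.6354, -0.0435, 0.0498]
ee_rot: [[-0.868, -0.123, 0.481], [-0.064, 0.988, 0.138], [-0.493, 0.09, -0.865]]
wrist_force: [0.8, 0.5, -0.0]
gripper_width: 0.007
gripper_force: 0.0
```

Request:
apply_moves --moves '[[[-0.0009,0,0.0005],0],[[0,0,0],0],[[-0.0009,0,0.0005],0],[[0,0,0],0]]'

```text
time_s: 15.12
tcp_pos: [0.6361, -0.0433, 0.0493]
ee_rot: [[-0.869, -0.123, 0.48], [-0.063, 0.988, 0.139], [-0.491, 0.09, -0.866]]
wrist_force: [0.1, 0.2, 1.0]
gripper_width: 0.003
gripper_force: 0.2
```

```bash
cat >> h.py <<'E'
def hole():
    s=state(); print("tcp jig",injig(s["tcp_pos"]))
    p=imaging.capture("top"); c=proj(p,fromjig([-33,0,28])).astype(int)
    print("dark center guess");f=p["frame"][c[1]-8:c[1]+12,c[0]-10:c[0]+12].astype(int); print(f[...,2]-f[...,0])
    print([ (px(p,d["at"]),d["confidence"]) for d in models.place_of(p,"anchor_plate")], proj(p,fromjig([-33,0,34])),proj(p,fromjig([-33,0,28])))
    return p
E
python3 - <<'E'
from h import *
hole()
E
```

```text
15.1167 [ 0.6361 -0.0433  0.0493] z [ 0.4798  0.1386 -0.8664] y [-0.1228  0.9883  0.0901] F [0.1241 0.2139 0.9589] w 0.0028249471086537695 0.17360736237606034
tcp jig [-88.8832  -1.172   49.3384]
dark center guess
[[ 4  5  4  6 23 48 53 55 52 37 28 29 29 30 29 23 11  6  5  5  5  5]
 [ 4  4  3  6 25 51 57 58 56 42 34 34 34 34 33 28 13  6  5  5  5  5]
 [ 4  5  5  6 26 55 63 62 56 41 35 35 35 34 35 31 14  4  5  5  4  5]
 [ 5  4  4  5 22 53 63 61 47 36 34 35 34 35 35 33 15  5  4  4  4  5]
 [ 5  5  4  5 19 48 61 60 44 35 34 34 34 34 34 33 18  6  2  3  3  5]
 [ 4  5  4  5 19 45 63 61 44 35 34 34 34 35 35 35 25 11  5  5  5  5]
 [ 5  4  3  5 19 42 61 61 44 32 28 28 32 34 35 35 31 15  7  9 12 10]
 [ 5  4  4  5 16 39 61 61 41 21 12 12 21 31 35 35 33 23 14 17 22 16]
 [ 7  7  7  9 20 40 60 59 37 11  3  2 10 24 34 36 34 28 25 27 26 16]
 [17 24 27 33 40 50 58 58 36 10  5  4  9 24 33 35 32 29 28 34 36 16]
 [24 46 53 53 54 54 57 58 40 22 21 18 21 28 34 35 33 29 31 47 49 28]
 [22 48 54 54 54 53 56 57 43 31 39 34 29 31 35 35 35 33 33 49 54 44]
 [18 44 53 54 53 53 55 56 42 34 43 38 32 33 33 34 35 32 33 44 53 49]
 [15 40 53 54 53 52 53 52 40 34 40 36 34 33 30 34 35 33 29 35 50 50]
 [ 8 32 51 53 52 53 53 51 38 32 35 36 35 34 30 33 35 33 27 32 49 50]
 [ 3 25 50 53 53 53 54 51 39 33 35 43 45 44 40 35 35 34 29 33 50 50]
 [ 1 22 48 53 53 54 54 51 41 32 36 52 58 58 52 41 35 35 34 38 51 51]
 [ 0 19 47 54 54 53 54 53 46 35 34 51 57 56 53 47 45 40 36 41 46 43]
 [ 1 19 46 54 53 54 54 54 52 38 30 40 45 45 47 56 58 48 34 28 24 21]
 [ 0 18 44 51 47 45 46 45 41 27 18 20 20 23 33 49 59 51 31 15  9  8]]
[(array([321.088, 169.92 ]), 0.97), (array([299.776, 279.6  ]), 0.88), (array([450.304, 267.72 ]), 0.88), (array([381.824, 288.48 ]), 0.79)] [321.1085 165.6629] [321.1769 166.2391]
```

Request:
apply_moves --moves '[[[-0.0009,0,0.0005],0],[[0,0,0],0],[[0,0,0],0]]'

```text
time_s: 15.47
tcp_pos: [0.6366, -0.0432, 0.0491]
ee_rot: [[-0.869, -0.123, 0.479], [-0.063, 0.988, 0.139], [-0.49, 0.09, -0.867]]
wrist_force: [-2.9, -0.2, 1.8]
gripper_width: 0.006
gripper_force: 1.4
```

```bash
cat >> h.py <<'E'
def hc():
    s=state(); print("tcp jig",injig(s["tcp_pos"]))
    p=imaging.capture("top"); y0,x0=162,317
    f=p["frame"][y0:171,x0:327].astype(float); d=np.clip(26-(f[...,2]-f[...,0]),0,None); yy,xx=np.mgrid[y0:171,x0:327]
    c=((d*xx).sum()/d.sum(),(d*yy).sum()/d.sum()); print("hole",c,d.sum()/20, injig(atz(p,c,.034)),injig(atz(p,c,.028)))
E
python3 -c "
from h import *
hc()"
```

```text
15.4667 [ 0.6366 -0.0432  0.0491] z [ 0.4789  0.1387 -0.8668] y [-0.1227  0.9883  0.0904] F [-2.8556 -0.2408  1.7515] w 0.006012541147497565 1.3558781693245692
tcp jig [-88.3933  -1.1488  49.1374]
hole (np.float64(321.5416666666667), np.float64(166.36111111111111)) 10.8 [-35.2361  -0.9167  34.    ] [-33.5231  -0.9809  28.    ]
```

Request:
apply_moves --moves '[[[-0.0009,0,0.0005],0],[[0,0,0],0],[[-0.0004,0,0.0002],0],[[0,0,0],0]]'

```text
time_s: 15.85
tcp_pos: [0.6385, -0.0429, 0.0492]
ee_rot: [[-0.869, -0.123, 0.479], [-0.063, 0.988, 0.139], [-0.491, 0.09, -0.867]]
wrist_force: [-2.8, -0.2, 1.2]
gripper_width: 0.005
gripper_force: 1.4
```

```bash
python3 -c "
from h import *
hc()"
```

```text
15.85 [ 0.6385 -0.0429  0.0492] z [ 0.4794  0.1386 -0.8666] y [-0.1228  0.9883  0.0902] F [-2.8316 -0.1576  1.2301] w 0.004573645379103656 1.3713814607035602
tcp jig [-86.4865  -1.1289  49.1918]
hole (np.float64(321.46632124352334), np.float64(165.72538860103626)) 9.65 [-33.3434  -0.9826  34.    ] [-31.6208  -1.0472  28.    ]
```

Request:
apply_moves --moves '[[[-0.0006,0,0.0003],0],[[0,0,0],0],[[0,0,0],0]]'

```text
time_s: 16.15
tcp_pos: [0.6393, -0.0428, 0.0492]
ee_rot: [[-0.869, -0.123, 0.48], [-0.063, 0.988, 0.139], [-0.491, 0.09, -0.866]]
wrist_force: [-2.0, -1.2, 0.7]
gripper_width: 0.005
gripper_force: 1.1
```

```bash
python3 -c "
from h import *
hc()"
```

```text
16.15 [ 0.6393 -0.0428  0.0492] z [ 0.4796  0.1386 -0.8665] y [-0.1228  0.9883  0.0901] F [-2.0238 -1.1675  0.6699] w 0.0053130425426141095 1.1383549228752843
tcp jig [-85.6803  -1.1216  49.2314]
hole (np.float64(321.46700507614213), np.float64(165.48223350253807)) 9.85 [-32.6325  -1.0911  34.    ] [-30.9062  -1.1562  28.    ]
```

```bash
python3 -c "
import cv2,numpy as np
f=cv2.imread('pics/top0.png').astype(int)
print(f[158:176,312:334].mean(2).astype(int))
p=cv2.imread('pics/a4.png')
from h import *
q=imaging.capture('top'); print(q['frame'][158:176,312:334].astype(int).mean(2).astype(int))
"
```

```text
[[185 187 180 149 139 142 138 115  96  94  95  96  94  94  96 125 174 187
  185 185 184 185]
 [184 187 183 154 145 148 148 137 110 103 105 105 105 104 101 119 172 188
  187 185 185 186]
 [185 188 183 155 154 159 157 144 117 107 108 108 108 108 102 117 171 188
  187 184 185 188]
 [185 188 182 151 154 163 157 131 110 106 106 108 107 108 104 116 168 190
  193 186 185 191]
 [185 189 182 149 150 161 155 124 107 105 107 106 107 108 104 108 153 192
  199 195 190 190]
 [184 189 186 156 147 158 155 124 105 102 102 104 107 107 104 100 134 181
  187 179 171 171]
 [184 192 193 172 152 157 154 120  97  93  94  96 101 105 105  99 119 158
  152 131 116 119]
 [187 188 190 175 155 158 153 114  93  98  97  90  93 103 107 103 101 110
  105  94  89 108]
 [172 172 175 166 152 155 150 111  99 114 113  94  89 103 108 105  95  90
   89  88  99 136]
 [139 140 148 148 144 147 144 109  96 110 110  93  88 102 108 105  95  89
   91  91 112 161]
 [139 139 141 143 143 146 148 112  88  91  89  85  90 104 108 106  96  94
  105 106 111 153]
 [142 142 143 142 142 148 151 120  94  86  85  90  97 105 107 105  98 102
  1
[... 1549 characters left out ...]
4  70  71  76  78  78  73  74
   86  88 101 148]
 [ 96  92  93  93  94  96  99  84  75  82  76  73  73  76  78  78  76  76
   89  93  95 126]
 [100  93  93  94  94  96  96  84  78  85  79  76  75  76  77  78  76  75
   85  92  91 114]
 [109  94  93  94  93  95  93  81  77  84  81  80  79  75  78  79  77  73
   78  90  89 111]
 [122  95  93  94  95  94  92  82  77  81  81  82  81  75  76  78  77  72
   74  89  89 110]
 [130  96  93  94  95  94  92  82  76  77  83  85  84  76  76  78  76  73
   76  88  90 106]
 [130  97  93  94  95  95  93  83  76  77  88  91  88  81  79  80  77  74
   75  85  84  86]
 [128  96  93  94  94  94  91  83  75  73  82  84  84  84  86  86  78  71
   70  72  72  69]]
```

Request:
apply_moves --moves '[[[-0.0006,0,0.0003],0],[[0,0,0],0],[[0,0,0],0]]'

```text
time_s: 16.5
tcp_pos: [0.6398, -0.0428, 0.0493]
ee_rot: [[-0.869, -0.123, 0.479], [-0.063, 0.988, 0.139], [-0.491, 0.09, -0.867]]
wrist_force: [-2.9, 0.3, 0.5]
gripper_width: 0.004
gripper_force: 1.3
```

```bash
python3 -c "
from h import *
hc()
q=imaging.capture('top'); print(q['frame'][162:170,318:326].astype(int).mean(2).astype(int))"
```

```text
16.5 [ 0.6398 -0.0428  0.0493] z [ 0.4795  0.1386 -0.8665] y [-0.1227  0.9883  0.0902] F [-2.9113  0.2863  0.545 ] w 0.004232206161622129 1.3312162146394257
tcp jig [-85.181   -1.1505  49.2866]
hole (np.float64(321.4381443298969), np.float64(165.4020618556701)) 9.7 [-32.3849  -1.0447  34.    ] [-30.6575  -1.1097  28.    ]
[[100  85  78  77  77  77  78  77]
 [100  85  75  73  74  75  77  77]
 [100  83  75  76  75  72  76  77]
 [ 99  83  85  94  92  80  75  77]
 [ 99  86  92 104 102  85  78  77]
 [ 97  85  83  85  82  74  75  78]
 [ 98  84  77  80  74  70  72  76]
 [ 99  85  75  83  78  73  73  76]]
```

Request:
apply_moves --moves '[[[0.009,0,-0.005],0],[[0.018,0,-0.03],0],[[0.01,0,-0.035],0]]'

```text
time_s: 16.85
tcp_pos: [0.5725, -0.055, 0.0898]
ee_rot: [[-0.871, -0.121, 0.476], [-0.062, 0.988, 0.138], [-0.488, 0.091, -0.868]]
wrist_force: [-0.3, -0.2, 1.4]
gripper_width: 0.008
gripper_force: 0.0
```

```bash
python3 -c "
from h import *
hc()
p=imaging.capture('top');sc=imaging.capture('scene')
cv2.imwrite('pics/a5.png',np.hstack([cv2.resize(p['frame'][150:210,290:350],(396,396),interpolation=2),cv2.resize(sc['frame'][180:240,260:320],(396,396),interpolation=2)]))
for n,c in(('top',p),('scene',sc)): print(n,[(h,z,proj(c,fromjig([h-52,0,z]))) for h in(-33,-30) for z in(28,34)],'lugtop',[proj(c,fromjig([-61,0,z])) for z in (73,79)])
"
```

```text
16.85 [ 0.5725 -0.055   0.0898] z [ 0.4763  0.1383 -0.8683] y [-0.1215  0.9884  0.0908] F [-0.2604 -0.2494  1.3528] w 0.007966581466869493 0.0
tcp jig [-153.4389   -4.9351   89.766 ]
hole (np.float64(321.4255319148936), np.float64(165.37765957446808)) 9.4 [-32.3079  -1.0198  34.    ] [-30.58    -1.0846  28.    ]
top [(-33, 28, array([323.8786, 183.6598])), (-33, 34, array([323.8228, 183.1634])), (-30, 28, array([323.7216, 182.6473])), (-30, 34, array([323.6651, 182.1463]))] lugtop [array([322.1491, 171.4545]), array([322.0828, 170.8803])]
scene [(-33, 28, array([300.6656, 215.7588])), (-33, 34, array([300.5617, 214.5728])), (-30, 28, array([299.8497, 215.4293])), (-30, 34, array([299.743, 214.243]))] lugtop [array([293.1998, 204.0098]), array([293.0658, 202.7541])]
```

View pics/a5.png

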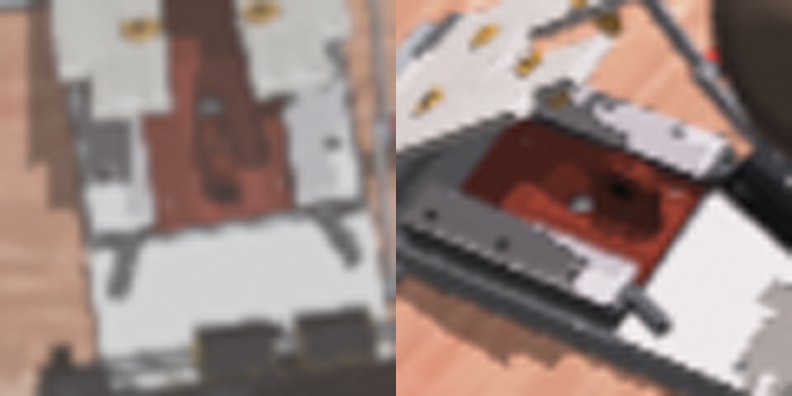

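```bash
python3 -c "
from h import *
p=imaging.capture('top');sc=imaging.capture('scene')
Js=np.array([.7209,-.0319,.1215]);Jt=np.array([.7249,-.0312,.1232])
ij=lambda P,j:(Rz(-j[2])@(P-[j[0],j[1],0]))*1e3
print(sc['frame'][204:217,280:297].mean(2).astype(int))
f=sc['frame'][206:216,282:293].astype(float); d=np.clip(f[...,0]-60,0,None); 
print((sc['frame'][204:217,280:297,0]))
# profiles along jig x
for n,c,j in(('top',p,Jt),('scene',sc,Js)):
  for y in (-20,-10,15,25):
    xs=np.arange(-100,-74,2.); uv=np.array([proj(c,Rz(j[2])@np.array([x,y,28])/1e3+[j[0],j[1],0]) for x in xs])
    b=map_coordinates(c['frame'][...,0].astype(float),[uv[:,1],uv[:,0]],order=1);rr=map_coordinates(c['frame'][...,2].astype(float),[uv[:,1],uv[:,0]],order=1)
    print(n,y,'B',b.astype(int),'R',rr.astype(int))
"
```

```text
[[ 42  43  43  43  45  45  45  43  42  43  43  47  49  57  55  53  58]
 [ 42  43  42  45  52  54  54  49  43  41  42  43  45  64  59  59  78]
 [ 42  42  45  52  54  54  54  55  48  40  36  33  34  33  49  68  75]
 [ 53  46  51  54  54  55  55  54  54  43  34  36  26  24  32  34  47]
 [ 77  65  55  54  55  54  53  53  53  42  34  30  23  11  15  29  33]
 [ 79  86  74  58  55  53  46  52  60  48  34  35  30  20  15  24  32]
 [ 85  89  89  74  64  53  54  88 104  73  35  34  34  32  26  28  33]
 [ 83  87  87  89  89  72  81 118 125  86  40  33  34  34  34  34  34]
 [ 80  76  77  83  87  87  86  78  68  56  43  39  36  34  34  34  33]
 [ 98 104  90  77  78  78  84  87  88  68  49  52  46  41  40  36  33]
 [113 146 118 102  96  81  78  77  84  71  60  56  52  55  53  43  39]
 [104 104 104 144 147 133 115  88  77  78  78  67  60  63  55  46  49]
 [104 104 103 104 166 195 180 139 114  96  81  78  78  85  71  61  63]]
[[ 26  27  27  27  28  27  28  26  26  27  27  29  30  34  32  31  36]
 [ 25  27  26  28  32  32  33  30  26  26  27  26  28  38  35  36  46]
 [ 26  26  28  31  33  33  32  34 
[... 1011 characters left out ...]
11 208 202 182 148 110  85  77  75  75] R [210 210 211 211 208 200 179 152 129 126 126 129 129]
top 25 B [210 210 211 210 205 185 156 120  96  81  75  77  80] R [210 210 211 209 205 183 157 130 125 126 128 129 130]
scene -20 B [235 235 235 235 232 226 190 140  88  51  45  47  49] R [237 237 237 237 235 229 191 143 115 108 128 144 149]
scene -10 B [235 235 235 234 233 219 196 138  83  56  47  47  42] R [237 237 237 237 236 222 198 148 114 125 139 144 133]
scene 15 B [235 235 235 234 233 223 191 128  65  46  43  44  46] R [238 237 237 237 236 226 195 146 109 117 132 134 134]
scene 25 B [235 235 235 235 231 223 175 112  67  50  88 133 179] R [237 237 237 237 233 226 181 127 113 117 139 164 194]
```

The profile shows the table's white ending at x ≈ -87 and red resuming at about -84. That means the plate top is level with the table, so it is seated, and the pin shows in the hole. Next is the knob: I'll turn the leaned tool so the fingers straddle it fore and aft.

```bash
python3 -c "
from h import *
s=state(); R=s['ee_rot']; z=R[:,2]
K=fromjig([-65,-98,69]); T=K+.0187*z; W=T-.17*z
print('K',K,'T',T,'W',W,'tool delta W',go(W), 'up .1', R.T@[0,0,.1], 'joints',s['joints'])
p=imaging.capture('top'); c=imaging.capture('scene')
for t in('stay_knob','hex_bolt'):
  for n,q in(('top',p),('scene',c)): print(t,n,[(px(q,d['at']),d['confidence']) for d in models.place_of(q,t)[:2]],proj(q,fromjig([-65,-88,69])))
print('bolt',atz(p,(393.6,221.2),.01))
m=(p['frame'][...,2].astype(int)-p['frame'][...,1]>90); m[:, :340]=0; m[:150]=0; m[185:]=0; m[:,375:]=0; yy,xx=np.nonzero(m); print('red knob',xx.min(),xx.max(),yy.min(),yy.max(),xx.mean(),yy.mean())
print([proj(p,fromjig([-65,y,69])) for y in(-73,-103)])
"
```

```text
17.1 [ 0.5752 -0.0548  0.0928] z [ 0.4823  0.1387 -0.865 ] y [-0.123   0.9883  0.0899] F [ 1.1542  0.5017 -0.2627] w 0.004037968938450115 0.0
K [ 0.6717 -0.1364  0.069 ] T [ 0.6808 -0.1339  0.0528] W [ 0.5988 -0.1574  0.1999] tool delta W [-0.0669 -0.0947 -0.0955] up .1 [-0.0494  0.009  -0.0865] joints [  7.3951  16.6529 -30.5134 -18.5981 -13.6839 -74.7185]
stay_knob top [(array([352.512, 166.32 ]), 0.47)] [353.899  168.3853]
stay_knob scene [(array([311.808, 184.6  ]), 0.53), (array([300.672, 214.92 ]), 0.34)] [307.9426 186.992 ]
hex_bolt top [(array([396.288, 219.6  ]), 0.47), (array([317.632, 165.8  ]), 0.38)] [353.899  168.3853]
hex_bolt scene [(array([363.2, 200.4]), 0.54)] [307.9426 186.992 ]
bolt [ 0.5286 -0.2357  0.01  ]
red knob 350 359 167 169 354.5 168.1818181818182
[array([348.53  , 169.2095]), array([359.2685, 167.5612])]
```

Request:
apply_moves --moves '[[[-0.01,-0.01,-0.035],0],[[-0.012,-0.02,-0.025],0],[[-0.015,-0.022,-0.012],0],[[-0.015,-0.022,-0.012],0],[[-0.015,-0.0207,-0.0115],0]]' --hand 0.045

```text
time_s: 17.82
tcp_pos: [0.5988, -0.1585, 0.2]
ee_rot: [[-0.868, -0.123, 0.48], [-0.063, 0.988, 0.139], [-0.492, 0.09, -0.866]]
wrist_force: [0.9, -0.1, -0.1]
gripper_width: 0.296
gripper_force: 0.0
```

Request:
apply_moves --moves '[[[0,0,0],-7.12],[[0,0,0],-7.12],[[0,0,0],-7.12],[[0,0,0],-7.12],[[0,0,0],-7.12]]'

```text
time_s: 18.23
tcp_pos: [0.5984, -0.1576, 0.1982]
ee_rot: [[-0.632, -0.609, 0.479], [-0.631, 0.763, 0.139], [-0.45, -0.215, -0.867]]
wrist_force: [-0.3, 0.1, 0.1]
gripper_width: 0.508
gripper_force: 0.0
```

```bash
python3 -c "
from h import *
s=state(); print(s['joints'])"
```

```text
18.2333 [ 0.5984 -0.1576  0.1982] z [ 0.4789  0.1387 -0.8668] y [-0.6094  0.7632 -0.2146] F [-0.2567  0.0578  0.1124] w 0.5084184157073449 0.0
[ -6.1086  12.7676 -15.7562 -19.2319 -34.978  -29.0184]
```

Request:
apply_moves --moves '[[[0,0,0],-7.12],[[0,0,0],-7.12],[[0,0,0],-7.12],[[0,0,0],-7.12],[[0,0,0],-7.12]]'

```text
time_s: 18.65
tcp_pos: [0.5984, -0.1574, 0.1982]
ee_rot: [[-0.159, -0.863, 0.479], [-0.957, 0.253, 0.139], [-0.241, -0.436, -0.867]]
wrist_force: [0.2, 0.7, -0.8]
gripper_width: 0.517
gripper_force: 0.0
```

Request:
apply_moves --moves '[[[0,0,0],-7.12],[[0,0,0],-7.12],[[0,0,0],-7.12],[[0,0,0],0]]'

```text
time_s: 18.98
tcp_pos: [0.5984, -0.1574, 0.1983]
ee_rot: [[0.163, -0.863, 0.479], [-0.984, -0.109, 0.139], [-0.067, -0.494, -0.867]]
wrist_force: [0.4, 0.2, 0.3]
gripper_width: 0.514
gripper_force: 0.0
```

```bash
python3 -c "
from h import *
s=state(); R=s['ee_rot']; print(s['joints'],'y in jig',Rz(-J[2])@R)
K=fromjig([-65,-98,69]); T=K+.0187*R[:,2]; print(go(T))"
```

```text
18.9833 [ 0.5984 -0.1574  0.1983] z [ 0.479   0.1387 -0.8668] y [-0.8625 -0.1093 -0.4941] F [0.3568 0.1637 0.3304] w 0.5141819242865359 0.0
[ -6.0888  12.7601 -15.7564 -19.2259 -34.9762  27.7066] y in jig [[ 0.0411 -0.8694  0.4924]
 [-0.9969 -0.0024  0.0788]
 [-0.0673 -0.4941 -0.8668]]
[ 0.0001 -0.0016  0.1688]
```

Request:
apply_moves --moves '[[[0,-0.0004,0.03],0],[[0,-0.0004,0.03],0],[[0,-0.0004,0.03],0],[[0,-0.0004,0.03],0],[[0,0,0.02],0]]'

```text
time_s: 19.4
tcp_pos: [0.6669, -0.1373, 0.0749]
ee_rot: [[0.158, -0.865, 0.477], [-0.985, -0.103, 0.139], [-0.071, -0.491, -0.868]]
wrist_force: [0.4, 0.3, 0.8]
gripper_width: 0.516
gripper_force: 0.0
```

```bash
python3 -c "
from h import *
s=state(); R=s['ee_rot']
K=fromjig([-65,-98,69]); T=K+.0187*R[:,2]; print(go(T), injig(s['tcp_pos']))
p=imaging.capture('top');sc=imaging.capture('scene')
cv2.imwrite('pics/a6.png',np.hstack([cv2.resize(p['frame'][130:210,310:390],(396,396),interpolation=2),cv2.resize(sc['frame'][150:230,260:340],(396,396),interpolation=2)]))
"
```

```text
19.4 [ 0.6669 -0.1373  0.0749] z [ 0.4767  0.1391 -0.868 ] y [-0.8647 -0.1033 -0.4915] F [0.3753 0.3428 0.7852] w 0.5163119457665223 0.0
[ 0.0004 -0.0014  0.0263] [-69.9333 -98.2477  74.9345]
```

View pics/a6.png

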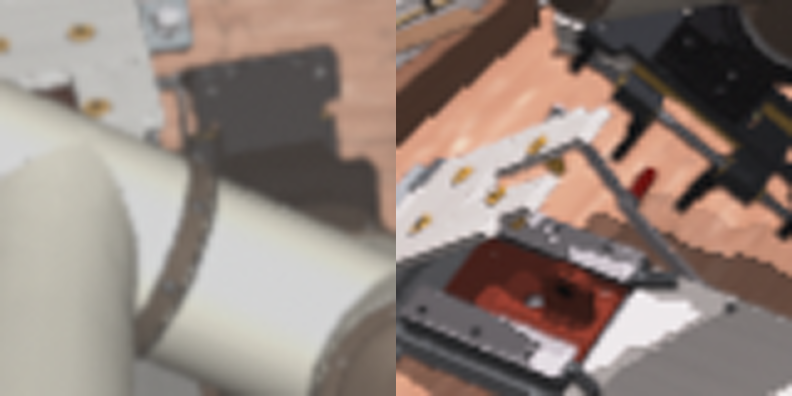

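The scene view shows the fingers fore and aft of the red knob at crop (642,182). I advance and close.

Request:
apply_moves --moves '[[[0,-0.0014,0.013],0],[[0,0,0.013],0],[[0,0,0],0],[[0,0,0],0],[[0,0,0],0]]'

```text
time_s: 19.92
tcp_pos: [0.6807, -0.1343, 0.0574]
ee_rot: [[0.161, -0.862, 0.481], [-0.985, -0.107, 0.138], [-0.068, -0.496, -0.866]]
wrist_force: [-0.3, -0.2, 0.2]
gripper_width: 0.517
gripper_force: 0.0
```

Request:
apply_moves --moves '[[[0,0,0],0],[[0,0,0],0],[[0,0,0],0],[[0,0,0],0],[[0,0,0],0]]' --hand 0

```text
time_s: 20.33
tcp_pos: [0.6805, -0.1341, 0.057]
ee_rot: [[0.161, -0.862, 0.48], [-0.985, -0.107, 0.139], [-0.068, -0.495, -0.866]]
wrist_force: [0.5, -1.1, 0.8]
gripper_width: 0.224
gripper_force: 0.0
```

```bash
python3 -c "
from h import *
s=state(); R=s['ee_rot']; g=s['tcp_pos']-.0187*R[:,2]; print('grasp jig',injig(g))
# arc about foot
a=np.array([-65,69.]); 
import math
# foot: lower arm 78 long, knee motion dir (-.707,.707) -> arm dir perpendicular; foot z 13
print('arm dz',69-13, 'dx',math.sqrt(78**2-56**2))
Rj=Rz(-J[2])@R; 
f=np.array([-65-math.sqrt(78**2-56**2),13]) 
for th in(0,.06,.12,.18,.24,.3):
  v=a-f; c,s_=np.cos(th),np.sin(th); w=f+np.array([c*v[0]-s_*v[1],s_*v[0]+c*v[1]]); d=w-a
  print(th,w,'tool mm',Rj.T@np.array([d[0],0,d[1]]))
"
```

```text
20.3333 [ 0.6805 -0.1341  0.057 ] z [ 0.4802  0.1386 -0.8662] y [-0.8622 -0.1072 -0.4951] F [ 0.4639 -1.0821  0.787 ] w 0.22392367562928614 0.0
grasp jig [-65.2562 -98.2634  73.1926]
arm dz 56 dx 54.29548784199291
0 [-65.  69.] tool mm [0. 0. 0.]
0.06 [-68.4557  72.155 ] tool mm [-0.3501  1.4403 -4.4383]
0.12 [-72.0943  75.0971] tool mm [-0.6929  3.145  -8.7826]
0.18 [-75.9029  77.8157] tool mm [ -1.0272   5.1079 -13.0171]
0.24 [-79.8676  80.3011] tool mm [ -1.3518   7.322  -17.1266]
0.3 [-83.9742  82.5443] tool mm [ -1.6654   9.7793 -21.0964]
```

Request:
apply_moves --moves '[[[0,0,0],0],[[0,0,0],0],[[0,0,0],0],[[0,0,0],0]]'

```text
time_s: 20.67
tcp_pos: [0.6779, -0.1343, 0.0552]
ee_rot: [[0.161, -0.865, 0.475], [-0.984, -0.107, 0.139], [-0.07, -0.49, -0.869]]
wrist_force: [-4.2, -2.9, 1.0]
gripper_width: 0.123
gripper_force: 30.0
```

Request:
apply_moves --moves '[[[-0.0003,0.0014,-0.0044],0],[[-0.0003,0.0017,-0.0043],0],[[0,0,0],0]]'

```text
time_s: 20.92
tcp_pos: [0.6712, -0.135, 0.0614]
ee_rot: [[0.161, -0.865, 0.476], [-0.985, -0.106, 0.139], [-0.07, -0.491, -0.868]]
wrist_force: [-3.0, -1.6, -6.1]
gripper_width: 0.12
gripper_force: 30.0
```

Request:
apply_moves --moves '[[[-0.0003,0.002,-0.0042],0],[[-0.0003,0.0022,-0.0041],0],[[-0.0003,0.0024,-0.004],0],[[0,0,0],0]]'

```text
time_s: 21.25
tcp_pos: [0.6598, -0.1364, 0.0695]
ee_rot: [[0.161, -0.864, 0.477], [-0.984, -0.107, 0.139], [-0.07, -0.492, -0.868]]
wrist_force: [-4.6, -1.3, -7.0]
gripper_width: 0.124
gripper_force: 30.0
```

```bash
python3 -c "
from h import *
s=state(); R=s['ee_rot']; g=s['tcp_pos']-.0187*R[:,2]; print('grasp jig',injig(g))
p=imaging.capture('top');sc=imaging.capture('scene')
print([(px(sc,d['at']),d['confidence']) for d in models.place_of(sc,'stay_knob')],proj(sc,fromjig([-65,-88,69])),proj(sc,fromjig([-80,-88,80])))
"
```

```text
21.25 [ 0.6598 -0.1364  0.0695] z [ 0.4771  0.1395 -0.8677] y [-0.8639 -0.1068 -0.4922] F [-4.5668 -1.3058 -6.9777] w 0.12369365983330323 30.00314712524414
grasp jig [-85.966  -97.9518  85.7131]
[(array([313.984, 184.4  ]), 0.48)] [307.9426 186.992 ] [311.8655 186.1802]
```

Unlocked: the knob moved about 23 mm along its arc. I release, retract and check.

Request:
apply_moves --moves '[[[0,0,0],0],[[0,0,0],0],[[0,0,0],0],[[0,0,0],0],[[0,0,0],0]]' --hand 0.045

```text
time_s: 21.82
tcp_pos: [0.6648, -0.1369, 0.073]
ee_rot: [[0.162, -0.859, 0.486], [-0.985, -0.108, 0.137], [-0.065, -0.501, -0.863]]
wrist_force: [-0.3, -0.4, -0.2]
gripper_width: 0.414
gripper_force: 0.0
```

Request:
apply_moves --moves '[[[0,0,-0.015],0],[[0,0,-0.03],0],[[0,0,-0.04],0],[[0,0,-0.04],0],[[0,0,-0.04],0]]'

```text
time_s: 22.23
tcp_pos: [0.583, -0.1599, 0.2161]
ee_rot: [[0.162, -0.861, 0.483], [-0.985, -0.108, 0.137], [-0.066, -0.498, -0.865]]
wrist_force: [1.3, -0.4, 0.1]
gripper_width: 0.513
gripper_force: 0.0
```

```bash
python3 -c "
from h import *
s=state(); R=s['ee_rot']; print('tcp jig',injig(s['tcp_pos']))
pre=fromjig([-9,40,200]); print('to above',go(fromjig([-60,40,320])),'then',R.T@(fromjig([-9,40,190])-fromjig([-60,40,320])), s['joints'])
p=imaging.capture('top');sc=imaging.capture('scene')
for n,c in(('top',p),('scene',sc)):print(n,[(px(c,d['at']),d['confidence']) for d in models.place_of(c,'stay_knob')],proj(c,fromjig([-65,-88,69])),proj(c,fromjig([-83,-88,82])))
f=p['frame'].astype(int); m=(f[...,2]-f[...,1]>90); m[:, :340]=0; m[:150]=0; m[195:]=0; m[:,375:]=0; yy,xx=np.nonzero(m); print('red knob',len(xx),xx.mean(),yy.mean())
for n,c in(('top',p),('scene',sc)):print(n,'tine',[(px(c,d['at']),d['confidence']) for d in models.place_of(c,'leaf_tine')],proj(c,fromjig([-32,40,149.5])))
"
```

```text
22.2333 [ 0.583  -0.1599  0.2161] z [ 0.4829  0.1374 -0.8648] y [-0.8606 -0.108  -0.4977] F [ 1.3112 -0.35    0.1196] w 0.5134862741944262 0.0
tcp jig [-155.9429 -110.3778  216.0565]
to above [-0.153  -0.1352 -0.0307] then [0.0106 0.0205 0.1377] [ -6.5185  10.33   -16.3502 -18.7323 -36.5775  27.292 ]
top [(array([321.28, 173.  ]), 0.64), (array([355.328, 169.68 ]), 0.5), (array([316.48, 129.  ]), 0.5)] [353.899  168.3853] [355.1717 173.4094]
scene [(array([314.88, 187.  ]), 0.5)] [307.9426 186.992 ] [312.6619 186.0584]
red knob 22 355.6363636363636 172.8181818181818
top tine [(array([305.024, 155.8  ]), 0.62)] [304.3492 155.3594]
scene tine [(array([276.032, 195.8  ]), 0.82)] [276.0129 192.8899]
```

Request:
apply_moves --moves '[[[-0.0255,-0.0225,-0.0051],0],[[-0.0255,-0.0225,-0.0051],0],[[-0.0255,-0.0225,-0.0051],0],[[-0.0255,-0.0225,-0.0051],0],[[-0.0255,-0.0225,-0.0051],0]]' --hand 0

```text
time_s: 22.95
tcp_pos: [0.6476, -0.0236, 0.2983]
ee_rot: [[0.162, -0.864, 0.477], [-0.984, -0.108, 0.138], [-0.068, -0.492, -0.868]]
wrist_force: [0.4, 0.1, -0.2]
gripper_width: 0.221
gripper_force: 0.0
```

Request:
apply_moves --moves '[[[-0.0255,-0.0225,-0.0051],0],[[0.0027,0.0051,0.0344],0],[[0.0027,0.0051,0.0344],0],[[0.0027,0.0051,0.0344],0],[[0.0027,0.0051,0.0344],0]]'

```text
time_s: 23.37
tcp_pos: [0.7103, 0.0087, 0.1834]
ee_rot: [[0.162, -0.863, 0.478], [-0.984, -0.108, 0.139], [-0.068, -0.493, -0.867]]
wrist_force: [0.2, 0.3, -0.6]
gripper_width: 0.004
gripper_force: 0.0
```

```bash
cat > path.py <<'E'
from h import *
def tcp(phi,d=155,off=13):
    c,s=np.cos(phi),np.sin(phi); return np.array([75-d*c+4*s+off*.87,40,47.5+d*s+4*c+off*.49])
if __name__=="__main__":
    s=state(); R=s['ee_rot']; t=injig(s['tcp_pos']); print('tcp jig',t,s['joints'])
    prev=t
    for deg in (44,42,38,34,30,26,22,18,14,10,6,3,0,-1):
        T=tcp(np.radians(deg)); print(deg,T,'step',(Rz(-J[2])@R).T@(T-prev)); prev=T
E
python3 path.py
```

```text
23.3667 [0.7103 0.0087 0.1834] z [ 0.4779  0.1389 -0.8673] y [-0.8632 -0.1083 -0.493 ] F [ 0.2472  0.3456 -0.6124] w 0.004243295983479862 0.0
tcp jig [ -8.8774  41.267  183.4325] [ 12.958   20.2747 -13.2406  -3.5984 -26.7201  -1.8382]
44 [-22.409   40.     164.4194] step [ 2.0151 21.1486  9.741 ]
42 [-26.2009  40.     160.5578] step [0.1108 5.2029 1.486 ]
38 [-33.369   40.     152.4496] step [ 0.2645 10.234   3.5102]
34 [-39.9541  40.     143.8611] step [0.3207 9.9635 4.2132]
30 [-45.9239  40.     134.8341] step [0.3754 9.6445 4.8958]
26 [-51.2496  40.     125.4127] step [0.4282 9.2785 5.5545]
22 [-55.9051  40.     115.6428] step [0.4789 8.8672 6.1861]
18 [-59.8677  40.     105.5719] step [0.5273 8.4128 6.7876]
14 [-63.1181  40.      95.2491] step [0.5731 7.9174 7.356 ]
10 [-65.6406  40.      84.7247] step [0.6161 7.3835 7.8886]
6 [-67.4228  40.      74.05  ] step [0.6561 6.8135 8.3828]
3 [-68.2682  40.      65.9766] step [0.5164 4.716  6.5869]
0 [-68.69  40.    57.87] step [0.5357 4.3638 6.8239]
-1 [-68.7362  40.      55.1643] step [0.1826 1.3742 2.3241]
```

Request:
apply_moves --moves '[[[0.001,0.0106,0.0049],0],[[0.001,0.0106,0.0049],0],[[0,0.0026,0.0007],0],[[0,0.0026,0.0008],0],[[0.0001,0.0051,0.0017],0]]'

```text
time_s: 23.78
tcp_pos: [0.6903, 0.0044, 0.1602]
ee_rot: [[0.162, -0.861, 0.481], [-0.984, -0.108, 0.139], [-0.068, -0.496, -0.866]]
wrist_force: [0.4, -0.7, 0.8]
gripper_width: 0.007
gripper_force: 0.0
```

Request:
apply_moves --moves '[[[0.0001,0.0051,0.0018],0],[[0.0002,0.005,0.0021],0],[[0.0002,0.005,0.0021],0],[[0.0002,0.0048,0.0024],0],[[0.0002,0.0048,0.0025],0]]'

```text
time_s: 24.2
tcp_pos: [0.6731, 0.002, 0.1382]
ee_rot: [[0.162, -0.862, 0.48], [-0.985, -0.107, 0.139], [-0.068, -0.495, -0.866]]
wrist_force: [0.2, -0.3, 1.3]
gripper_width: 0.004
gripper_force: 0.5
```

```bash
python3 -c "
from h import *
from path import tcp
s=state(); print('tcp jig',injig(s['tcp_pos']),tcp(np.radians(30)))
p=imaging.capture('top');sc=imaging.capture('scene')
def tine(d): a=np.radians(d);c,s=np.cos(a),np.sin(a);return fromjig([75-148*c+4*s,40,47.5+148*s+4*c])
for n,c in(('top',p),('scene',sc)):print(n,'tine',[(px(c,d['at']),d['confidence']) for d in models.place_of(c,'leaf_tine')],[proj(c,tine(d)) for d in(42,34,30)])
cv2.imwrite('pics/a7.png',np.hstack([cv2.resize(p['frame'][110:210,280:380],(396,396),interpolation=2),cv2.resize(sc['frame'][140:240,230:330],(396,396),interpolation=2)]))
"
```

```text
24.2 [0.6731 0.002  0.1382] z [ 0.4804  0.1388 -0.866 ] y [-0.862  -0.1071 -0.4954] F [ 0.1519 -0.2875  1.297 ] w 0.004480297717876172 0.5170710952143054
tcp jig [-46.6545  39.2345 138.1716] [-45.9239  40.     134.8341]
top tine [] [array([304.3658, 155.472 ]), array([305.5022, 162.0459]), array([306.0306, 165.031 ])]
scene tine [(array([280.128, 201.2  ]), 0.93)] [array([276.102 , 192.9239]), array([280.4265, 198.0226]), array([282.3379, 200.5913])]
```

View pics/a7.png

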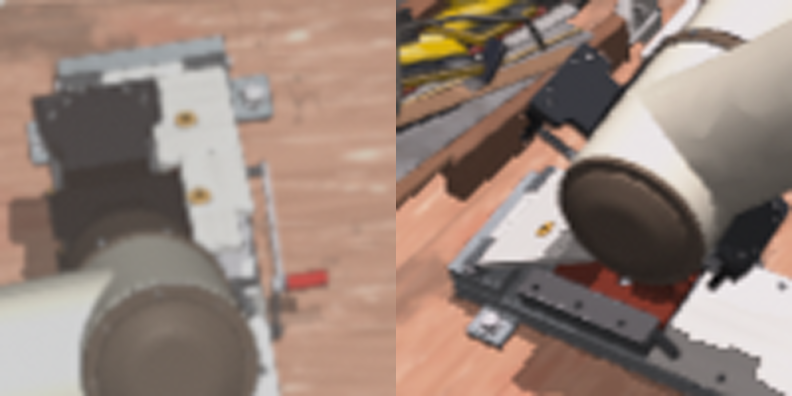

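The knob has moved on to (357,181) and the leaf tine in the scene view matches about 32°, so the leaf is coming down. I continue.

Request:
apply_moves --moves '[[[0.0002,0.0046,0.0028],0],[[0.0002,0.0046,0.0028],0],[[0.0002,0.0044,0.0031],0],[[0.0002,0.0044,0.0031],0],[[0.0003,0.0042,0.0034],0]]'

```text
time_s: 24.82
tcp_pos: [0.6611, 0.0006, 0.1131]
ee_rot: [[0.161, -0.863, 0.479], [-0.985, -0.107, 0.139], [-0.068, -0.494, -0.867]]
wrist_force: [-0.2, 0.8, 0.5]
gripper_width: 0.01
gripper_force: 0.3
```

Request:
apply_moves --moves '[[[0.0003,0.0042,0.0034],0],[[0.0003,0.004,0.0037],0],[[0.0003,0.004,0.0037],0],[[0.0003,0.0037,0.0039],0],[[0.0003,0.0037,0.004],0]]'

```text
time_s: 25.23
tcp_pos: [0.6537, -0.0004, 0.0872]
ee_rot: [[0.161, -0.863, 0.48], [-0.985, -0.107, 0.139], [-0.068, -0.495, -0.866]]
wrist_force: [-0.9, -0.7, -0.5]
gripper_width: 0.006
gripper_force: 0.2
```

```bash
python3 path.py
```

```text
25.2333 [ 0.6537 -0.0004  0.0872] z [ 0.4796  0.1386 -0.8665] y [-0.8625 -0.1072 -0.4945] F [-0.8821 -0.6642 -0.4577] w 0.005598325880787612 0.20121231693337904
tcp jig [-66.1367  39.2543  87.1973] [ 13.3449  22.7395 -25.8128  -6.8852 -11.6125   1.3081]
44 [-22.409   40.     164.4194] step [ -4.2851 -76.1944 -45.2985]
42 [-26.2009  40.     160.5578] step [0.1141 5.2054 1.4768]
38 [-33.369   40.     152.4496] step [ 0.2708 10.2399  3.4922]
34 [-39.9541  40.     143.8611] step [0.3263 9.9707 4.1958]
30 [-45.9239  40.     134.8341] step [0.3803 9.6528 4.879 ]
26 [-51.2496  40.     125.4127] step [0.4325 9.2879 5.5383]
22 [-55.9051  40.     115.6428] step [0.4825 8.8778 6.1707]
18 [-59.8677  40.     105.5719] step [0.5302 8.4244 6.773 ]
14 [-63.1181  40.      95.2491] step [0.5753 7.93   7.3424]
10 [-65.6406  40.      84.7247] step [0.6175 7.3969 7.8759]
6 [-67.4228  40.      74.05  ] step [0.6568 6.8278 8.3711]
3 [-68.2682  40.      65.9766] step [0.5165 4.7273 6.5788]
0 [-68.69  40.    57.87] step [0.5354 4.3754 6.8164]
-1 [-68.7362  40.      55.1643] step [0.1824 1.3782 2.3217]
```

Request:
apply_moves --moves '[[[0.0003,0.0043,0.0049],0],[[0.0003,0.0043,0.0049],0],[[0.0003,0.0034,0.0042],0],[[0.0003,0.0024,0.0033],0],[[0.0003,0.0024,0.0033],0]]'

```text
time_s: 25.65
tcp_pos: [0.6495, -0.0012, 0.0611]
ee_rot: [[0.163, -0.863, 0.478], [-0.984, -0.108, 0.14], [-0.07, -0.493, -0.867]]
wrist_force: [-0.2, -0.3, 0.5]
gripper_width: 0.006
gripper_force: 0.1
```

```bash
cat > leaf.py <<'E'
from h import *
s=state(); print('tcp jig',injig(s['tcp_pos']),s['joints'])
p=imaging.capture('top');sc=imaging.capture('scene')
def tine(d): a=np.radians(d);c,s=np.cos(a),np.sin(a);return fromjig([75-148*c+4*s,40,47.5+148*s+4*c])
for n,c in(('top',p),('scene',sc)):print(n,'tine',[(px(c,d['at']),d['confidence']) for d in models.place_of(c,'leaf_tine')],[proj(c,tine(d)) for d in(20,10,5,0)])
f=p['frame'].astype(int); m=(f[...,2]-f[...,1]>90); m[:, :345]=0; m[:150]=0; m[215:]=0; m[:,375:]=0; yy,xx=np.nonzero(m); print('red knob',len(xx),xx.mean(),yy.mean())
import math
for deg in (15,10,5,0):
    a=math.radians(deg); U=np.array([75-125*math.cos(a),47.5+125*math.sin(a)]); F=np.array([-119,13.]); D=U-F; L=np.linalg.norm(D); h=math.sqrt(max(78**2-L*L/4,0)); n=np.array([-D[1],D[0]])/L; k=(U+F)/2+n*h
    print(deg,'knee',k,proj(p,fromjig([k[0],-88,k[1]])))
E
python3 leaf.py
```

```text
25.65 [ 0.6495 -0.0012  0.0611] z [ 0.4777  0.1404 -0.8672] y [-0.8633 -0.1078 -0.493 ] F [-0.2051 -0.2673  0.4533] w 0.006435679733956142 0.10651117432644241
tcp jig [-70.4302  38.9071  61.1382] [ 13.1106  24.8542 -26.2816 -10.2517  -9.185    4.9098]
top tine [] [array([307.2142, 171.5006]), array([308.1764, 176.4302]), array([308.5675, 178.2884]), array([308.8964, 179.7364])]
scene tine [] [array([286.3094, 206.944 ]), array([289.0489, 213.0141]), array([289.9395, 215.878 ]), array([290.5086, 218.5972])]
red knob 22 357.72727272727275 184.63636363636363
15 knee [-122.9544   90.8997] [357.7399 186.7884]
10 knee [-123.0245   90.8961] [357.7441 186.8138]
5 knee [-120.3882   90.9876] [357.5852 185.8616]
0 knee [-114.8189   90.8879] [357.2445 183.8776]
```

Request:
apply_moves --moves '[[[0.0001,0.001,0.0017],0],[[0.0001,0.001,0.0017],0],[[0,0,0],0]]'

```text
time_s: 26.1
tcp_pos: [0.65, -0.0017, 0.0581]
ee_rot: [[0.163, -0.863, 0.478], [-0.984, -0.107, 0.142], [-0.071, -0.493, -0.867]]
wrist_force: [-0.1, 0.5, -0.2]
gripper_width: 0.006
gripper_force: 0.0
```

Request:
apply_moves --moves '[[[0.0001,0.001,0.0017],0],[[0.0001,0.001,0.0017],0],[[0,0,0],0]]'

```text
time_s: 26.35
tcp_pos: [0.6506, -0.0018, 0.0557]
ee_rot: [[0.164, -0.863, 0.478], [-0.984, -0.107, 0.144], [-0.072, -0.494, -0.866]]
wrist_force: [-3.9, 0.8, 6.9]
gripper_width: 0.007
gripper_force: 3.0
```

```bash
python3 leaf.py | head -5
```

```text
26.35 [ 0.6506 -0.0018  0.0557] z [ 0.4785  0.1436 -0.8663] y [-0.8626 -0.1074 -0.4943] F [-3.9072  0.836   6.9035] w 0.006546393619191278 2.9905820003477857
tcp jig [-69.4595  38.2293  55.6841] [ 12.7804  25.4502 -25.62   -12.2984  -9.2259   7.2051]
top tine [(array([395.776, 218.   ]), 0.25)] [array([307.2142, 171.5006]), array([308.1764, 176.4302]), array([308.5675, 178.2884]), array([308.8964, 179.7364])]
scene tine [] [array([286.3094, 206.944 ]), array([289.0489, 213.0141]), array([289.9395, 215.878 ]), array([290.5086, 218.5972])]
red knob 23 357.69565217391306 183.69565217391303
```

Request:
apply_moves --moves '[[[0.0001,0.001,0.0017],0],[[0,0,0],0],[[0,0,0],0]]'

```text
time_s: 26.8
tcp_pos: [0.6509, -0.0018, 0.0554]
ee_rot: [[0.165, -0.862, 0.48], [-0.984, -0.108, 0.145], [-0.073, -0.496, -0.865]]
wrist_force: [-8.0, 0.6, 13.7]
gripper_width: 0.006
gripper_force: 6.7
```

```bash
python3 leaf.py | sed -n '1,2p;5p'
```

```text
26.8 [ 0.6509 -0.0018  0.0554] z [ 0.4799  0.1447 -0.8653] y [-0.8617 -0.1076 -0.4959] F [-8.0186  0.6273 13.7022] w 0.006374214822190807 6.7363829899113625
tcp jig [-69.0845  38.1694  55.3891] [ 12.7059  25.4995 -25.4621 -12.7876  -9.2444   7.7743]
red knob 23 357.69565217391306 183.69565217391303
```

Request:
apply_moves --moves '[[[0,0,-0.01],0],[[0,0,-0.04],0],[[0,0,-0.04],0],[[0,0,-0.04],0],[[0,0.005,-0.04],0]]'

```text
time_s: 27.42
tcp_pos: [0.5642, -0.0274, 0.1993]
ee_rot: [[0.164, -0.863, 0.477], [-0.984, -0.108, 0.143], [-0.072, -0.493, -0.867]]
wrist_force: [1.0, -0.6, 0.5]
gripper_width: 0.004
gripper_force: 0.0
```

Request:
apply_moves --moves '[[[0,0.035,-0.01],0],[[0,0.035,-0.01],0],[[0,0.03,-0.01],0],[[0,0,0],0]]'

```text
time_s: 27.75
tcp_pos: [0.4562, -0.0437, 0.1713]
ee_rot: [[0.161, -0.868, 0.47], [-0.984, -0.105, 0.143], [-0.075, -0.486, -0.871]]
wrist_force: [-0.4, -0.8, 0.4]
gripper_width: 0.003
gripper_force: 0.0
```

```bash
python3 leaf.py | sed -n '1,5p'; python3 -c "
from h import *
p=imaging.capture('top');sc=imaging.capture('scene')
cv2.imwrite('pics/a8.png',np.hstack([cv2.resize(p['frame'][120:220,270:370],(396,396),interpolation=2),cv2.resize(sc['frame'][150:250,230:330],(396,396),interpolation=2)]))
for n,c in(('top',p),('scene',sc)):
  for a in(0,3): 
    t=np.radians(a);print(n,a,'tips',[proj(c,fromjig([75-197*np.cos(t),y,51.5+197*np.sin(t)])) for y in(58,-58)])
"
```

```text
27.75 [ 0.4562 -0.0437  0.1713] z [ 0.4702  0.1432 -0.8709] y [-0.8677 -0.1054 -0.4858] F [-0.3964 -0.8008  0.4213] w 0.0033886606104506535 0.0
tcp jig [-267.551    20.5138  171.2635] [ 13.7492  -2.7778 -43.8034  -4.6714 -19.6319  -1.5609]
top tine [(array([310.4, 181.2]), 0.94), (array([263.424, 187.6  ]), 0.4)] [array([307.2142, 171.5006]), array([308.1764, 176.4302]), array([308.5675, 178.2884]), array([308.8964, 179.7364])]
scene tine [(array([291.52, 218.52]), 0.73), (array([279.488, 208.6  ]), 0.56)] [array([286.3094, 206.944 ]), array([289.0489, 213.0141]), array([289.9395, 215.878 ]), array([290.5086, 218.5972])]
red knob 22 357.54545454545456 183.77272727272728
top 0 tips [array([305.01033531, 197.64612839]), array([346.28059412, 191.31902562])]
top 3 tips [array([304.73635905, 196.79365949]), array([346.35820035, 190.41233933])]
scene 0 tips [array([301.41112103, 228.46867993]), array([319.21418202, 202.63537572])]
scene 3 tips [array([301.14928932, 226.36558521]), array([319.07751702, 200.48902314])]
```

View pics/a8.png

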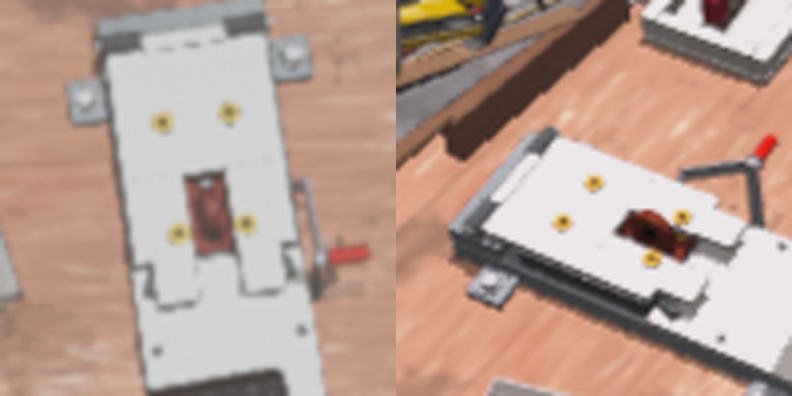

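The leaf lies flat over the plate with the lug showing through the notch. Its tine is at (291.5,218.5), which matches 0° (predicted 290.5,218.6). The robot is clear, so I hand the job in.

```bash
python3 -c "
from station import r
print(r.finish_job())"
```

```text
the job is handed in; nothing more can be done
None
```

The job is handed in at about 28 s: the cameras show the red-brown plate seated on the pin, the stay unlocked and the leaf fully shut. The arm never went near the parts case, marker or bolt. The hand-in call returned no verdict.

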